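Put the pivot shaft back in the blade-grinding fixture

ROBOT

A 7-joint arm with a two-finger parallel gripper is mounted at the origin on a cart in front of the work surface, level with it; the furniture and walls round the work are solid. World frame = base frame: x ahead of the robot, y to its left, z up, the work surface at z = 0. Lengths are in mm, angles in rad, forces in N, time in s.
With the tool pointing down it reaches from about 425 to 1025 mm from the base axis. Payload 9.4 kg.
Tool frame: the origin (TCP) lies midway between the tips of the shut fingers; the grasp point (between the pads) lies 19 mm behind it; z points along the fingers, y is the direction in which the jaws open and shut (so a half turn about z gives the same grasp; the last joint's range is limited). The gripper opens to 93 mm and grips with 3 to 60 N. Pads are 15 mm wide; open, the fingers measure 128 mm over their backs; the gripper's body (75 mm by 188 mm) begins 65 mm behind the grasp point.
Start: joints at [-1.188, 0.599, -0.003, 1.599, 0.002, 0.943, -0.08], TCP at [321.737, 649.7, 218.618] pointing down, gripper open.
Joint ranges: [-2.57, 2.57], [-0.35, 1.97], [-1.29, 1.29], [0.11, 2.56], [-1.05, 4.19], [0.11, 1.86], [-2.63, 2.63]. Speed limits (rad/s): [2.22, 2.22, 3.01, 3.01, 3.14, 3.14, 3.14].

INTERFACE

Orientations are given as [roll, pitch, yaw] about the fixed x, y, z axes, in that order (R = Rz(yaw) Ry(pitch) Rx(roll)).
In Python, from bench import readout, vision, ticket gives the robot as it stands.
- The arm moves only by the tool servo_tool, never from a script. Its arguments are lists of equal length, an entry for each row: "delta_pos": the shift along the tool's x, y, z in mm, a list of three; "turn": the turn, a rotation vector about the tool's x, y, z in rad, a list of three; "hand": the closure, from 0 (fully open) to 1 (shut). In form: {"delta_pos": [[dx, dy, dz], ...], "turn": [[wx, wy, wz], ...], "hand": [hand, ...]}. A call has exactly 5 rows; each row is the pose to reach, as a shift and turn from the pose measured when the call began, along the tool's axes at that moment; what a row does not reach only later rows make up. A row lasts 1/12 s, in which the tool goes at most 41.7 mm and 7.16 degrees, less where a joint would pass 70% of its speed; a pose out of reach is approached as far as the arm can. A call with a gripper value outside its range is refused whole. The fingers move at their own pace and stop on an object; "grip_force" is the grip in N (left out, the last holds). Time passes only in rows, so rows that repeat a pose let the fingers close, or fill a call up. It gives the time, the measured TCP pose, the force and the opening at its end, in the units of the state.
- readout.read_state(): the state, without advancing time (a new reading comes with each control period).
- vision.grab_frame(name): name is "side" or "top" or "wrist"; returns a dict with "pixels" (480x640x3 uint8, red, green, blue), "fx", "fy", "cx", "cy" (pixels), "camera_from_world" (4x4, takes a point from world to camera coordinates); the wrist camera has in their place "mount" (4x4, takes a point from camera to tool coordinates, whose origin is the TCP and whose axes are the flange's). Camera axes: x right, y down, z forward; pixel columns grow to the right and rows downward; lengths in mm; the calibration is good to about 2 mm. A picture is of the moment at which its call begins: read the wrist's pose just before it. There is no depth.
- ticket.job_done(): hands the job in, once; it reports no verdict.
The state is a dict: "clock": time; "qpos": joint angles; "joint_vel": joint speeds; "tau": joint torques, N m; "tcp_pos": TCP position; "orientation": TCP orientation; "ft_force": force on the tool from outside, world axes, zero at the start; "moment": the same for the moment, N m; "grip_width": finger opening in mm.
Only numpy, scipy, OpenCV 4.12 (cv2) and the standard library are available. Lean on these libraries where they do the work, as an engineer would, in place of code of your own. Each camera call takes 0.05 s, during which the arm holds its last target. There are 200 camera calls.

TASK

Put the pivot shaft back in the blade-grinding fixture: pull the locking pin out of the boss and stand it fully down in the parking post, and slide every bearing block out of the keeper rail's open end and seat it upright in any free pocket of the fixture plate, its bore in line with the fixed bracket. Then push the shaft through the bracket and all the blocks until its eye head stands against the bracket, and put the pin down through the eye into the boss, fully home. Leave the other things on the bench where they lie.

Things in the scene. Friction and masses are not known exactly. Their poses are not given: they have to be found in the camera images.
- fixture: steel fixture plate fixed to the bench, 120 mm (its x) by 270 mm (its y, -110 to +160), 14 mm high; origin on its underside below the middle pocket, z up. Shaft axis along its y at x = 0, z = 49 mm. Fixed bracket (56 mm wide, y = 84 to 100, top z = 72, low feet to x = +-50) with an 18 mm bore
- pocket_0 (a point): middle of the floor of a pocket in the plate, at the fixture's x = 0, y = -50, z = 9 mm; the pocket is 100 mm in x, 36 mm in y, 5 mm deep; a seated block has its origin here. Axes as the fixture's
- pocket_1 (a point): middle of the floor of a pocket in the plate, at the fixture's x = 0, y = 0, z = 9 mm; the pocket is 100 mm in x, 36 mm in y, 5 mm deep; a seated block has its origin here. Axes as the fixture's
- pocket_2 (a point): middle of the floor of a pocket in the plate, at the fixture's x = 0, y = 50, z = 9 mm; the pocket is 100 mm in x, 36 mm in y, 5 mm deep; a seated block has its origin here. Axes as the fixture's
- bracket_bore (a point): centre of the bracket's bore on its outer (+y) face, at the fixture's y = 100, z = 49 mm, where the shaft enters going towards the fixture's -y; axes as the fixture's
- park_hole (a point): centre of the mouth of the upright 12 mm hole, 42 mm deep, in the parking post at the plate's far corner (fixture's x = 40, y = -92, z = 56 mm; post 24 mm square); the parked pin's flange rests here; axes as the fixture's
- boss_hole (a point): centre of the mouth of the upright 13 mm hole, 25.5 mm deep, in the boss behind the bracket (fixture's y = 136, z = 39.5 mm; boss 24 mm in x, y = 119 to 153); axes as the fixture's
- keeper_rail: low rail fixed to the bench, 160 mm long (x), 120 mm wide; origin in the middle of its underside, z up. Floor 6 mm high. Side walls with lips reaching 10 mm in over the blocks' feet (lip underside 12.5 mm above the floor, top 23 mm above the bench, 80 mm free between) run from x = -70 to 80; stop 28 mm high at x = 72. Blocks slide out at the open -x end
- rail_mouth (a point): middle of the rail's floor at the open end of its lips (x = -70 mm in the rail's frame; the floor goes on to x = -80); axes as the rail's. A block can be lifted only when its whole foot is out past this point, towards the rail's -x
- block_0: aluminium bearing block (two or three alike): housing 44 mm (its x) by 32 mm (its y), 62 mm high, with feet 10 mm high that make it 96 mm long in x; origin in the middle of its underside, z up; 20 mm bore along y, 40 mm above the underside; 0.3 kg; same either way round. Its y lies along the rail's x at the start, along the fixture's y when seated
- block_1: aluminium bearing block (two or three alike): housing 44 mm (its x) by 32 mm (its y), 62 mm high, with feet 10 mm high that make it 96 mm long in x; origin in the middle of its underside, z up; 20 mm bore along y, 40 mm above the underside; 0.3 kg; same either way round. Its y lies along the rail's x at the start, along the fixture's y when seated
- block_2: aluminium bearing block (two or three alike): housing 44 mm (its x) by 32 mm (its y), 62 mm high, with feet 10 mm high that make it 96 mm long in x; origin in the middle of its underside, z up; 20 mm bore along y, 40 mm above the underside; 0.3 kg; same either way round. Its y lies along the rail's x at the start, along the fixture's y when seated
- shaft: steel shaft lying on the bench, 0.3 kg: 16 mm round bar, 180 mm long, nose tapered over 14 mm to 6 mm, and a flat eye head 30 mm wide (x), 16 mm high (z), 51 mm long (y = 0 to 51, its end rounded). Origin on the axis at the shoulder between bar and head; y points from nose to head. Home, its origin is at bracket_bore with the fixture's axes; loose in the bores by 1 to 2 mm
- shaft_nose (a point): end of the shaft's nose, on its axis, 180 mm from the origin
- shaft_eye (a point): centre of the upright 14 mm eye in the shaft's head, on its axis, 36 mm behind the shoulder; over the boss hole when the shaft is home (then the head's top is 56 mm above the bench)
- pin: locking pin, upright in the boss hole at the start (tip on its bottom, so in the shaft's way): 10 mm shank, 40 mm long with a tapered tip, below a flange 26 mm wide, 4 mm thick, and a black knob of 22 mm whose top is 31 mm above the flange's underside; origin on the axis at the flange's underside, z up. Home, its flange rests on the eye head, tip 23 mm down the boss hole
- pin_tip (a point): lower end of the pin's shank, on its axis
- cup_wheel: white dished grinding wheel, 102 mm across, 24 mm high, a bystander, to be left where it lies
- dust_brush: flat dusting brush with a wooden handle, 168 mm long, a bystander, to be left where it lies
- marker_pen: white and red marker pen, 135 mm long, a bystander, to be left where it lies
- blade_box: blue plastic blade box 200 x 44 x 32 mm, a bystander, to be left where it lies
- pen_loupe: black pen microscope, 130 mm long, 21 mm thick, a bystander, to be left where it lies

How it is judged (in metres and radians):
On the way, in this order (a step that is already met when the one before it is completed fails the run):
1. the locking pin stands in the parking post and every bearing block in a pocket of the fixture ((distance between block_0 and pocket_0 below 0.0045 m or distance between block_0 and pocket_1 below 0.0045 m or distance between block_0 and pocket_2 below 0.0045 m) and (distance between block_1 and pocket_0 below 0.0045 m or distance between block_1 and pocket_1 below 0.0045 m or distance between block_1 and pocket_2 below 0.0045 m) and (distance between block_2 and pocket_0 below 0.0045 m or distance between block_2 and pocket_1 below 0.0045 m or distance between block_2 and pocket_2 below 0.0045 m) and angle between each of block_0, block_1, block_2's own z axis and vertical below 0.06 rad and distance between pin and park_hole below 0.005 m and angle between pin's own z axis and vertical below 0.12 rad), for 0.3 s.
2. the shaft is through the bracket and the blocks, its head against the bracket ((distance between block_0 and pocket_0 below 0.0045 m or distance between block_0 and pocket_1 below 0.0045 m or distance between block_0 and pocket_2 below 0.0045 m) and (distance between block_1 and pocket_0 below 0.0045 m or distance between block_1 and pocket_1 below 0.0045 m or distance between block_1 and pocket_2 below 0.0045 m) and (distance between block_2 and pocket_0 below 0.0045 m or distance between block_2 and pocket_1 below 0.0045 m or distance between block_2 and pocket_2 below 0.0045 m) and angle between each of block_0, block_1, block_2's own z axis and vertical below 0.06 rad and distance between shaft and bracket_bore below 0.006 m and y of shaft in the frame of bracket_bore between -0.003 and 0.004 m and angle between the y axis of shaft and the y axis of fixture, either way round below 0.05 rad), for 0.3 s.
3. the locking pin is down through the eye into the boss (distance between shaft and bracket_bore below 0.006 m and y of shaft in the frame of bracket_bore between -0.003 and 0.004 m and angle between the y axis of shaft and the y axis of fixture, either way round below 0.05 rad and horizontal distance between pin_tip and boss_hole below 0.005 m and horizontal distance between pin and shaft_eye below 0.005 m and z of pin_tip in the frame of boss_hole between -0.03 and -0.0195 m and angle between pin's own z axis and vertical below 0.12 rad), for 0.3 s.
At the end, for the whole second after the job is handed in: Blocks upright in pockets (origin within 4.5 mm of a pocket point); shaft through bracket and blocks, in line within 0.05 rad, shoulder within 4 mm of the bracket face and 6 mm of the bore centre; pin upright through the eye, tip 19.5 mm or more down the boss hole; all at rest (all of step 3 and (distance between block_0 and pocket_0 below 0.0045 m or distance between block_0 and pocket_1 below 0.0045 m or distance between block_0 and pocket_2 below 0.0045 m) and (distance between block_1 and pocket_0 below 0.0045 m or distance between block_1 and pocket_1 below 0.0045 m or distance between block_1 and pocket_2 below 0.0045 m) and (distance between block_2 and pocket_0 below 0.0045 m or distance between block_2 and pocket_1 below 0.0045 m or distance between block_2 and pocket_2 below 0.0045 m) and angle between each of block_0, block_1, block_2's own z axis and vertical below 0.06 rad and linear speed of each of block_0, block_1, block_2, shaft, pin below 0.02 m/s); the robot touches nothing.
It fails at once if the cup wheel is pushed about by more than 3 cm (distance of cup_wheel from where it was at the start of the episode above 0.03 m).
It fails at once if the dust brush is pushed about by more than 3 cm (distance of dust_brush from where it was at the start of the episode above 0.03 m).
It fails at once if the marker pen is pushed about by more than 3 cm (distance of marker_pen from where it was at the start of the episode above 0.03 m).
It fails at once if the blade box is pushed about by more than 3 cm (distance of blade_box from where it was at the start of the episode above 0.03 m).
It fails at once if the pen loupe is pushed about by more than 3 cm (distance of pen_loupe from where it was at the start of the episode above 0.03 m).
Of block_0, block_1, block_2 only 2 to 3 are there at a start; the rules pass over those that are not, and their reading is None.
At some moment in a run one of shaft may be knocked a few centimetres aside while the robot is not near it.
Once in a run the grip may slacken for a moment while it holds something.
It also fails if it takes over 210 s, if anything falls off the work surface, if the arm or the gripper's body presses on something with over 40 N, if the wrist force passes 120 N, or if a joint passes its speed limit or range.

## Working session

There is one attempt and no reset: what is moved stays moved. The work goes in short steps, Python scripts to look and compute and a tool call to move; the robot and the scene stay as the last step left them, time stands still between calls to the robot, and variables do not carry over. Pictures are saved under pics/ and viewed, about 12 in all and at most 16, crops included, and the job is handed in when it is done.

Besides the shell and the picture viewer there is one more tool, called after "Request:" as name(argument=value, ...) on one line, values as JSON. servo_tool: Moves the arm, as the interface text tells. Its arguments: {"type":"object","properties":{"delta_pos":{"type":"array"},"turn":{"type":"array"},"hand":{"type":"array"},"grip_force":{"type":"number"}},"required":["delta_pos","turn","hand"]}

```bash
ls; mkdir -p pics; cat > h.py <<'E'
import numpy as np, cv2
from bench import readout, vision, ticket
from scipy.spatial.transform import Rotation as R
def st(): return readout.read_state()
def T():
    s=st(); M=np.eye(4); M[:3,:3]=R.from_euler('xyz',s['orientation']).as_matrix(); M[:3,3]=s['tcp_pos']; return M
def grab(n,fn=None):
    M=T(); f=vision.grab_frame(n)
    if n=='wrist': f['w2c']=np.linalg.inv(M@np.array(f['mount']))
    else: f['w2c']=np.array(f['camera_from_world'])
    if fn: cv2.imwrite('pics/'+fn,f['pixels'][:,:,::-1])
    return f
def ray(f,u,v,z):
    c=np.linalg.inv(f['w2c']); d=c[:3,:3]@np.array([(u-f['cx'])/f['fx'],(v-f['cy'])/f['fy'],1]); o=c[:3,3]
    return o+d*(z-o[2])/d[2]
def proj(f,p):
    q=f['w2c']@np.append(p,1); return np.array([f['fx']*q[0]/q[2]+f['cx'],f['fy']*q[1]/q[2]+f['cy']])
E
python3 - <<'E'
from h import *
s=st(); print({k:np.round(v,3) for k,v in s.items()})
for n in ['top','side','wrist']:
    f=grab(n,n+'0.png'); c=np.linalg.inv(f['w2c']); print(n,f['fx'],f['cx'],f['cy'],c.round(2).tolist())
E
```

```text
pics
{'clock': np.float64(0.0), 'qpos': array([-1.188,  0.6  , -0.003,  1.6  ,  0.002,  0.943, -0.08 ]), 'joint_vel': array([-0.   ,  0.001,  0.   ,  0.001,  0.001, -0.   , -0.   ]), 'tau': array([ 0.0000e+00, -7.6505e+01,  1.4970e+00, -2.5235e+01, -5.2000e-02,
        1.7000e-02,  0.0000e+00]), 'tcp_pos': array([321.577, 649.268, 217.807]), 'orientation': array([-3.14 ,  0.   ,  2.682]), 'ft_force': array([-0.281, -0.004,  0.559]), 'moment': array([ 0.021,  0.021, -0.006]), 'grip_width': np.float64(92.776)}
top 503.14804293138104 321.50309055248334 246.82692738080215 [[-0.01, -0.99, 0.14, 343.23], [-1.0, 0.01, -0.01, 79.48], [0.01, -0.14, -0.99, 1246.34], [0.0, 0.0, 0.0, 1.0]]
side 501.9893282620542 324.0057781901268 235.42800032983973 [[-0.98, -0.12, 0.14, 336.66], [-0.18, 0.65, -0.74, 916.94], [-0.01, -0.75, -0.66, 845.88], [0.0, 0.0, 0.0, 1.0]]
wrist 341.20346309298264 322.9781165211274 237.89680115916394 [[0.44, 0.87, 0.22, 259.92], [0.9, -0.43, -0.11, 679.54], [-0.0, 0.25, -0.97, 383.27], [0.0, 0.0, 0.0, 1.0]]
```

View pics/top0.png

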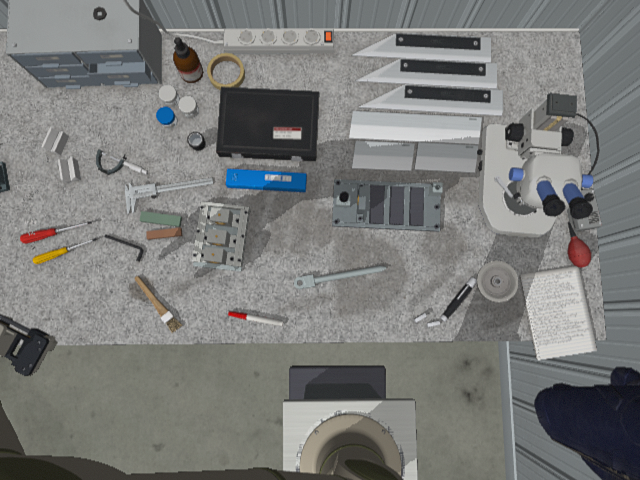

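View pics/side0.png

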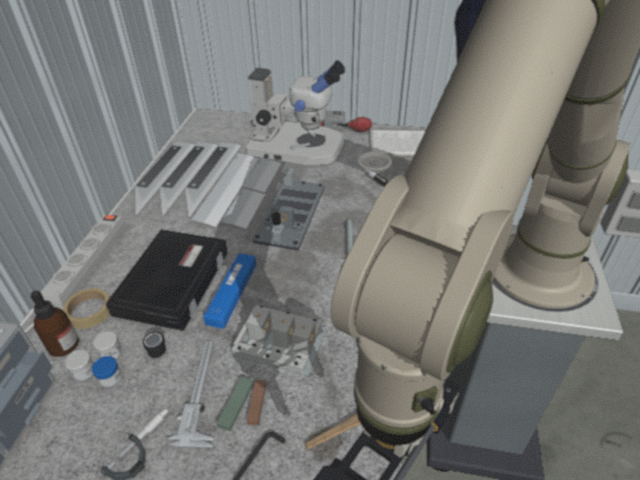

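```bash
python3 - <<'E'
from h import *
im=cv2.imread('pics/top0.png')
a=cv2.resize(im[190:290,180:280],(400,400),interpolation=cv2.INTER_CUBIC)
b=cv2.resize(im[165:245,320:460],(560,320),interpolation=cv2.INTER_CUBIC)
c=cv2.resize(im[255:295,290:390],(400,160),interpolation=cv2.INTER_CUBIC)
o=np.zeros((600,800,3),np.uint8); o[:400,:400]=a; o[400:560,:400]=c; o[:320,400:800]=b[:,:400]; o[320:600,400:560]=b[40:320,400:560]
cv2.imwrite('pics/crop0.png',o)
E
```

```text
(no output)
```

View pics/crop0.png

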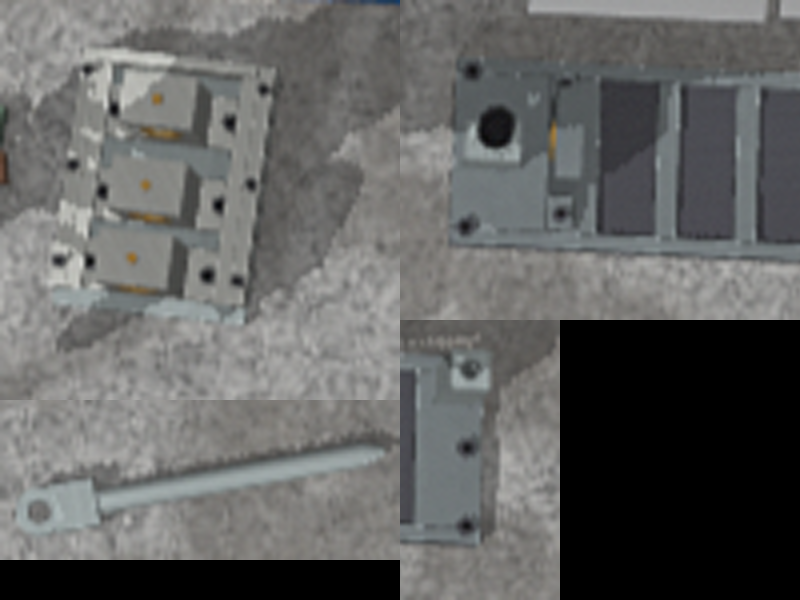

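```bash
python3 - <<'E'
from h import *
f=grab('top')
def P(l,off,z,s=4): 
    for p in l: print(p,ray(f,off[0]+p[0]/s,off[1]+p[1]/s,z)[:2].round(1))
print('rail z23 TL TR BR BL');P([(85,50),(277,68),(245,303),(52,286)],(180,190),23)
print('rail floor BL BR');P([(50,302),(243,321)],(180,190),6)
print('block tops');P([(157,99),(146,184),(132,257)],(180,190),68)
print('plate z14 TL BL BR');P([(56,58),(50,243),(480,263),(490,70)],(320,165),14)
print('shaft eye, shoulder, nose');P([(38,112),(98,102),(384,50)],(290,255),10)
print('pin knob');P([(96,127)],(320,165),76)
E
```

```text
rail z23 TL TR BR BL
(85, 50) [630.4 359.6]
(277, 68) [618.3 240.7]
(245, 303) [472.1 258.4]
(52, 286) [483.3 376. ]
rail floor BL BR
(50, 302) [475.3 381. ]
(243, 321) [462.7 262. ]
block tops
(157, 99) [589.7 305.8]
(146, 184) [538.5 311.3]
(132, 257) [495.  318.6]
plate z14 TL BL BR
(56, 58) [690.1  29.3]
(50, 243) [571.6  34.4]
(480, 263) [ 557.3 -233.6]
(490, 70) [ 681. -245.]
shaft eye, shoulder, nose
(38, 112) [429.9 116.9]
(98, 102) [435.8  80.1]
(384, 50) [466.7 -96.8]
pin knob
(96, 127) [630.2   8.4]
```

View pics/wrist0.png

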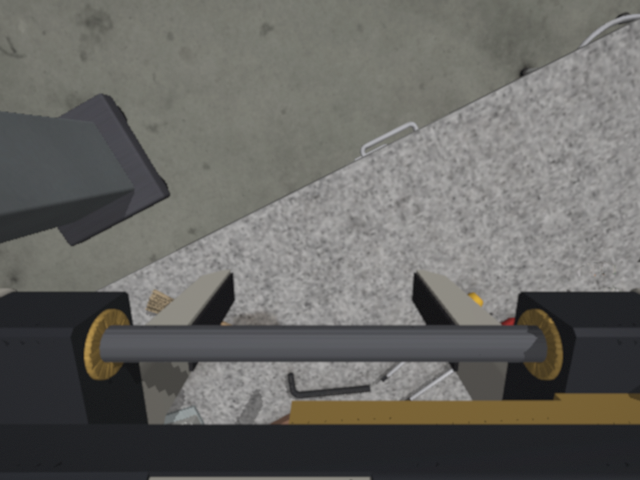

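Request:
servo_tool(delta_pos=[[-25,-25,0],[-50,-50,0],[-76,-76,0],[-102,-102,0],[-127,-127,0]], turn=[[0,0,0.12],[0,0,0.24],[0,0,0.36],[0,0,0.48],[0,0,0.58]], hand=[0,0,0,0,0])

```text
clock: 0.62
tcp_pos: [379.4, 477.3, 218.1]
orientation: [-3.141, 0.001, 2.095]
ft_force: [1.0, 1.0, -0.0]
grip_width: 92.6
```

Request:
servo_tool(delta_pos=[[-35,-7,0],[-70,-14,0],[-105,-21,0],[-140,-28,0],[-176,-36,0]], turn=[[0,0,0.12],[0,0,0.24],[0,0,0.36],[0,0,0.48],[0,0,0.58]], hand=[0,0,0,0,0])

```text
clock: 1.03
tcp_pos: [436.7, 305.6, 218.4]
orientation: [-3.142, 0.001, 1.51]
ft_force: [0.4, -0.7, 0.1]
grip_width: 93.0
```

Request:
servo_tool(delta_pos=[[-35,14,0],[-70,28,0],[-105,42,0],[-140,56,0],[-175,69,0]], turn=[[0,0,0],[0,0,0],[0,0,0],[0,0,0],[0,0,0]], hand=[0,0,0,0,0])

```text
clock: 1.45
tcp_pos: [495.2, 125.0, 218.7]
orientation: [3.141, 0.0, 1.51]
ft_force: [0.6, 0.5, 0.3]
grip_width: 92.7
```

Request:
servo_tool(delta_pos=[[-35,14,0],[-70,28,0],[-105,42,0],[-140,56,0],[-175,69,0]], turn=[[0,0,0],[0,0,0],[0,0,0],[0,0,0],[0,0,0]], hand=[0,0,0,0,0])

```text
clock: 1.87
tcp_pos: [553.9, -55.7, 218.9]
orientation: [3.141, 0.0, 1.51]
ft_force: [0.6, 1.0, -0.6]
grip_width: 93.3
```

Request:
servo_tool(delta_pos=[[-34,15,-6],[-68,30,-12],[-102,45,-18],[-136,60,-24],[-168,74,-31]], turn=[[0,0,0],[0,0,0],[0,0,0],[0,0,0],[0,0,0]], hand=[0,0,0,0,0])

```text
clock: 2.28
tcp_pos: [617.7, -230.0, 250.1]
orientation: [3.141, 0.0, 1.51]
ft_force: [0.1, -0.2, 0.9]
grip_width: 93.2
```

```bash
python3 - <<'E'
from h import *
f=grab('wrist','w1.png'); s=st(); print(s['tcp_pos'],s['orientation'])
np.save('w1.npy',f['w2c'])
c=np.linalg.inv(f['w2c']);print(c.round(3)); print(np.array(f['mount']).round(2))
E
```

```text
[ 619.21635813 -237.92384001  251.88795225] [3.13750901 0.00588299 1.50388502]
[[ 9.98000e-01 -5.90000e-02 -1.50000e-02  6.21719e+02]
 [-6.10000e-02 -9.66000e-01 -2.49000e-01 -1.61806e+02]
 [ 1.00000e-03  2.50000e-01 -9.68000e-01  4.15562e+02]
 [ 0.00000e+00  0.00000e+00  0.00000e+00  1.00000e+00]]
[[-0.0000e+00 -9.7000e-01 -2.5000e-01  6.8250e+01]
 [ 1.0000e+00 -0.0000e+00  0.0000e+00 -9.0000e-02]
 [-0.0000e+00 -2.5000e-01  9.7000e-01 -1.6546e+02]
 [ 0.0000e+00  0.0000e+00  0.0000e+00  1.0000e+00]]
```

View pics/w1.png

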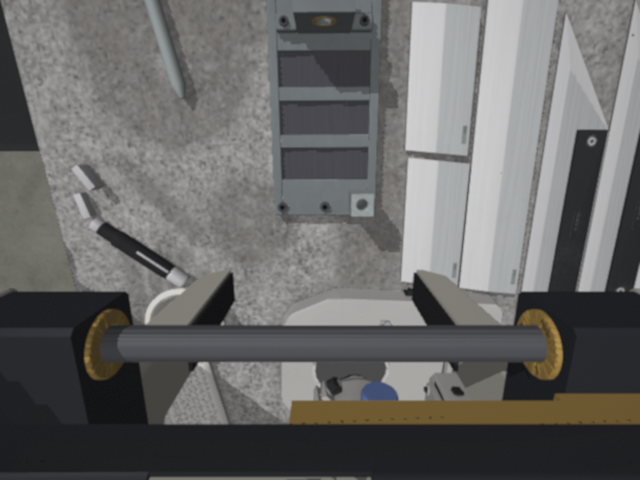

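```bash
python3 - <<'E'
from h import *
f=grab('wrist','w2.png'); s=st(); print(s['tcp_pos'],s['orientation'])
im=f['pixels'].astype(int); sub=np.zeros((480,640),np.uint8)
g=im.sum(2)/3
m=((g<85)).astype(np.uint8)*255; m[:, :240]=0; m[:,400:]=0; m[260:]=0
m=cv2.morphologyEx(m,cv2.MORPH_OPEN,np.ones((5,5)))
cs,_=cv2.findContours(m,0,2)
for c in cs:
    r=cv2.minAreaRect(c)
    if r[1][0]*r[1][1]>1000:
        b=cv2.boxPoints(r); W=[ray(f,*p,9)[:2] for p in b]; W14=[ray(f,*p,14)[:2] for p in b]
        print(np.round(r[0]),np.round(r[1]),'ctr',np.mean(W,0).round(1),np.mean(W14,0).round(1), np.round(W,1).tolist())
# plate mask corners, coarse
for y in (20,60,110,190,205): print(y,[int(v) for v in g[y,262:292]],[int(v) for v in g[y,364:392]])
E
```

```text
[ 618.20718409 -234.84836573  251.0493427 ] [3.13845494 0.004328   1.50333575]
[321. 154.] [31. 86.] ctr [ 622.1 -176.4] [ 622.1 -176.4] [[574.0, -155.7], [672.5, -162.3], [671.3, -197.3], [570.5, -190.5]]
[320. 108.] [34. 89.] ctr [ 625.  -125.8] [ 625.  -126.3] [[576.9, -104.6], [675.5, -111.2], [674.2, -147.1], [573.3, -140.3]]
[322.  39.] [78. 98.] ctr [631.3 -57.3] [631.2 -58.7] [[582.8, -16.6], [684.9, -23.3], [682.6, -98.3], [575.0, -91.2]]
20 [113, 112, 115, 115, 115, 114, 115, 114, 113, 101, 86, 78, 75, 75, 75, 75, 75, 71, 68, 67, 66, 66, 67, 67, 70, 73, 73, 72, 72, 65] [56, 56, 55, 60, 72, 83, 84, 86, 93, 103, 110, 111, 101, 89, 87, 90, 91, 89, 87, 89, 102, 116, 122, 123, 120, 114, 111, 111]
60 [128, 121, 113, 114, 118, 118, 117, 116, 116, 117, 114, 96, 67, 55, 60, 66, 71, 73, 73, 73, 73, 73, 73, 73, 73, 73, 73, 73, 74, 72] [55, 55, 57, 72, 84, 87, 86, 86, 86, 86, 85, 83, 88, 93, 94, 93, 92, 89, 87, 83, 84, 84, 87, 97, 111, 119, 118, 116]
110 [133, 128, 123, 126, 133, 134, 126, 120, 118, 118, 117, 116, 115, 99, 74, 56, 55, 61, 69, 73, 74, 75, 74, 73, 73, 75, 75, 75, 74, 75] [74, 79, 100, 115, 118, 117, 116, 115, 115, 114, 100, 85, 86, 88, 90, 90, 88, 90, 101, 110, 112, 116, 120, 120, 119, 118, 120, 121]
190 [112, 113, 114, 114, 116, 118, 120, 121, 122, 121, 118, 114, 113, 112, 111, 111, 106, 99, 101, 110, 113, 113, 113, 113, 113, 113, 114, 113, 114, 114] [145, 149, 150, 150, 150, 152, 145, 119, 85, 77, 83, 86, 83, 84, 92, 104, 113, 115, 117, 118, 118, 117, 118, 121, 123, 123, 123, 125]
205 [114, 112, 112, 113, 113, 114, 114, 114, 113, 111, 112, 114, 113, 113, 113, 110, 104, 94, 96, 98, 92, 89, 89, 91, 103, 111, 113, 113, 112, 111] [152, 151, 152, 152, 153, 151, 136, 106, 86, 83, 84, 86, 86, 87, 88, 90, 89, 88, 94, 101, 104, 111, 118, 120, 122, 122, 123, 125]
```

Request:
servo_tool(delta_pos=[[35,0,10],[70,0,20],[105,0,30],[140,0,40],[177,0,50]], turn=[[0,0,0],[0,0,0],[0,0,0],[0,0,0],[0,0,0]], hand=[0,0,0,0,0])

```text
clock: 2.8
tcp_pos: [629.7, -56.7, 199.7]
orientation: [3.139, 0.004, 1.503]
ft_force: [0.8, -0.0, -0.0]
grip_width: 93.1
```

Request:
servo_tool(delta_pos=[[0,0,0],[0,0,0],[0,0,0],[0,0,0],[0,0,0]], turn=[[0,0,0],[0,0,0],[0,0,0],[0,0,0],[0,0,0]], hand=[0,0,0,0,0])

```text
clock: 3.22
tcp_pos: [629.7, -58.4, 200.2]
orientation: [3.138, 0.005, 1.501]
ft_force: [0.2, -0.5, 0.5]
grip_width: 92.9
```

```bash
python3 - <<'E'
from h import *
f=grab('wrist','w3.png'); s=st(); print(s['tcp_pos'],s['orientation'])
print('pred pin px',proj(f,[633.2,9.5,85]),proj(f,[633.2,9.5,39.5]))
g=f['pixels'].max(2)
m=(g<60).astype(np.uint8)*255; m[250:]=0
cs,_=cv2.findContours(m,0,2)
for c in cs:
    if cv2.contourArea(c)>150: 
        (x,y),r=cv2.minEnclosingCircle(c); print(x,y,r,cv2.contourArea(c),ray(f,x,y,85).round(1))
w2=cv2.imread('pics/w2.png')
a=cv2.resize(w2[170:230,310:400],(630,420),interpolation=cv2.INTER_CUBIC)
cv2.imwrite('pics/v3.png',np.vstack([a[:300,:630],cv2.resize(f['pixels'][50:250,215:425,::-1],(630,300))*1]))
E
```

```text
[629.73007909 -58.27782584 200.17153325] [3.13798858 0.00454316 1.50076336]
pred pin px [320.85482798 149.6133565 ] [320.95853986 149.42357924]
7.5 223.5 26.580167770385742 386.5 [367.2 -31.8  85. ]
320.5 150.5 12.747649192810059 462.0 [632.9   8.8  85. ]
534.5 35.0 110.2055892944336 13645.0 [796.   79.9  85. ]
```

View pics/v3.png

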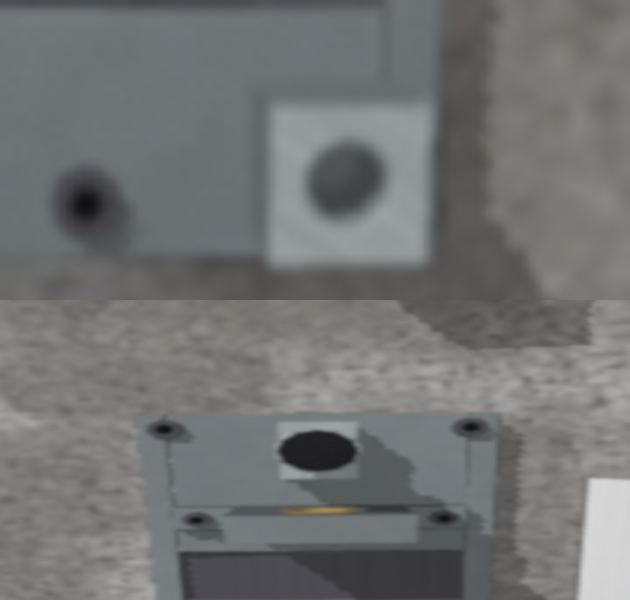

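Request:
servo_tool(delta_pos=[[20,0,20],[40,-1,45],[67,-1,70],[67,-1,100],[67,-1,100]], turn=[[0,0,0],[0,0,-0.01],[0,0,-0.01],[0,0,-0.01],[0,0,-0.01]], hand=[0,0.2,0.4,0.5,0.5], grip_force=40)

```text
clock: 3.68
tcp_pos: [631.2, 9.3, 95.3]
orientation: [-3.139, 0.005, 1.513]
ft_force: [-0.9, -0.3, 0.1]
grip_width: 70.8
```

```bash
python3 - <<'E'
from h import *
s=st(); print(s['tcp_pos'],s['orientation'],s['ft_force'])
M=np.eye(4); M[:3,:3]=R.from_euler('xyz',[3.13845,.00433,1.50334]).as_matrix(); M[:3,3]=[618.2,-234.85,251.05]
f=vision.grab_frame('wrist'); f['w2c']=np.linalg.inv(M@np.array(f['mount']))
print(ray(f,359.4,195.4,56), 'corners post', [ray(f,310+a/7,170+b/7,56)[:2].round(1) for a,b in((268,102),(432,102),(432,264),(265,268))])
E
```

```text
[631.19406625   9.30379271  95.34775853] [-3.13851642  0.00503987  1.51258684] [-0.91989147 -0.31916886  0.14953017]
[ 658.63192783 -216.650961     56.        ] corners post [array([ 647.5, -204.5]), array([ 672. , -206.2]), array([ 671.2, -230.7]), array([ 645.8, -229.6])]
```

Request:
servo_tool(delta_pos=[[0,1,10],[0,1,20],[0,1,30],[0,1,34],[0,1,34]], turn=[[0,0,0],[0,0,0],[0,0,0],[0,0,0],[0,0,0]], hand=[0.5,0.5,0.5,0.5,0.5])

```text
clock: 4.15
tcp_pos: [632.7, 6.8, 63.2]
orientation: [-3.139, 0.006, 1.51]
ft_force: [-0.2, 0.6, 0.5]
grip_width: 46.8
```

Request:
servo_tool(delta_pos=[[0,0,0],[0,0,0],[0,0,0],[0,0,0],[0,0,0]], turn=[[0,0,0],[0,0,0],[0,0,0],[0,0,0],[0,0,0]], hand=[0.6,0.8,1,1,1])

```text
clock: 4.57
tcp_pos: [632.9, 6.9, 63.5]
orientation: [-3.14, 0.006, 1.51]
ft_force: [-0.1, 0.6, 1.3]
grip_width: 20.8
```

Request:
servo_tool(delta_pos=[[0,0,0],[0,0,0],[0,0,0],[0,0,0],[0,0,0]], turn=[[0,0,0],[0,0,0],[0,0,0],[0,0,0],[0,0,0]], hand=[1,1,1,1,1])

```text
clock: 4.98
tcp_pos: [633.0, 6.9, 63.6]
orientation: [-3.14, 0.006, 1.51]
ft_force: [-0.2, 0.3, 1.0]
grip_width: 21.1
```

Request:
servo_tool(delta_pos=[[0,0,-20],[0,0,-40],[0,0,-60],[0,0,-75],[0,0,-75]], turn=[[0,0,0],[0,0,0],[0,0,0],[0,0,0],[0,0,0]], hand=[1,1,1,1,1])

```text
clock: 5.4
tcp_pos: [634.6, 7.1, 141.4]
orientation: [3.139, 0.005, 1.51]
ft_force: [0.3, 0.1, -0.9]
grip_width: 21.2
```

Request:
servo_tool(delta_pos=[[-30,5,0],[-60,10,0],[-90,15,0],[-113,20,0],[-113,20,0]], turn=[[0,0,0],[0,0,0],[0,0,0],[0,0,0],[0,0,0]], hand=[1,1,1,1,1])

```text
clock: 5.82
tcp_pos: [647.3, -113.7, 141.5]
orientation: [3.138, 0.008, 1.503]
ft_force: [-0.0, -0.4, -0.9]
grip_width: 21.0
```

Request:
servo_tool(delta_pos=[[-30,5,0],[-60,10,0],[-90,15,0],[-113,20,0],[-113,20,0]], turn=[[0,0,0],[0,0,0],[0,0,0],[0,0,0],[0,0,0]], hand=[1,1,1,1,1])

```text
clock: 6.23
tcp_pos: [658.6, -234.3, 141.8]
orientation: [3.139, 0.012, 1.497]
ft_force: [-0.2, -0.3, -0.5]
grip_width: 21.2
```

Request:
servo_tool(delta_pos=[[0,0,0],[0,0,0],[0,0,0],[0,0,0],[0,0,0]], turn=[[0,0,0],[0,0,0],[0,0,0],[0,0,0],[0,0,0]], hand=[1,1,1,1,1])

```text
clock: 6.65
tcp_pos: [658.8, -232.8, 141.6]
orientation: [3.139, 0.011, 1.499]
ft_force: [0.1, -0.7, -0.2]
grip_width: 20.8
```

```bash
python3 - <<'E'
from h import *
s=st(); print(s['tcp_pos'],s['orientation'],s['ft_force'],s['grip_width'])
f=grab('wrist','w4.png'); g=grab('top','t4.png')
print(proj(f,[659.1,-218.8,56]),proj(g,[659.1,-218.8,56]))
a=cv2.resize(f['pixels'][160:400,200:440,::-1],(480,480)); u,v=proj(g,[659.1,-218.8,56]).astype(int)
b=cv2.resize(g['pixels'][v-30:v+30,u-30:u+30,::-1],(300,300)); o=np.zeros((480,800,3),np.uint8); o[:,:480]=a;o[:300,490:790]=b
cv2.imwrite('pics/v4.png',o)
E
```

```text
[ 658.84249708 -232.77570708  141.6494324 ] [3.13871182 0.01136638 1.49863141] [ 0.05961722 -0.71373671 -0.21056765] 20.824785843521227
[321.69503701 223.2756035 ] [436.47791821 186.68154177]
```

View pics/v4.png

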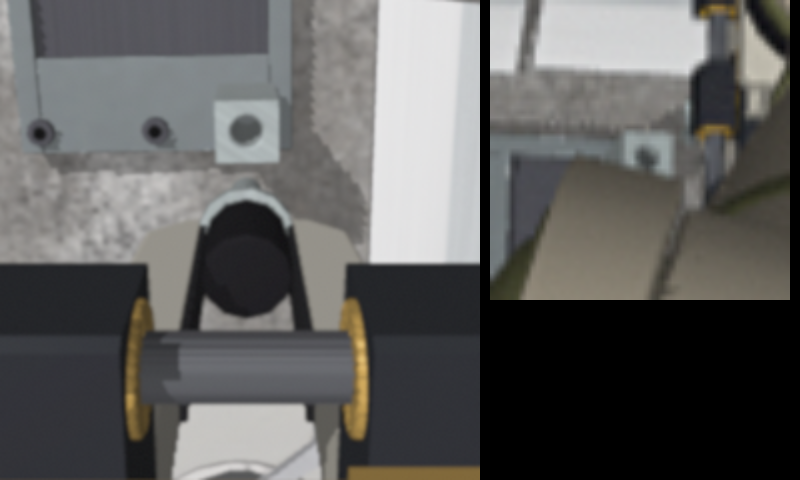

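```bash
python3 - <<'E'
from h import *
f=grab('wrist'); 
print('hole',ray(f,323,224.5,56))
ft=dict(f); ft['w2c']=np.linalg.inv(np.array(f['mount']))
print('knobtop',ray(ft,323,298.5,-21.4)); print('tip front',ray(ft,324,250,49.6))
for x in (-1,0,1,2,3): print(x,proj(ft,[x,0,-21.4]),proj(ft,[x,0,49.6]),proj(ft,[x+4,0,49.6-8]),proj(ft,[x+13,0,9.6]),proj(ft,[x+13,0,5.6]))
E
```

```text
hole [ 660.03209928 -220.41342287   56.        ]
knobtop [  2.5398191   -0.05459286 -21.4       ]
tip front [ 4.62583639  0.6262337  49.6       ]
-1 [323.12029512 305.61865836] [323.04798674 258.16690686] [323.0528894  256.03041016] [323.07898345 257.95790924] [323.08320615 260.2860036 ]
0 [323.12006781 303.61576823] [323.0477487  256.72271369] [323.0526474  254.52542878] [323.0787331 256.1826919] [323.08295627 258.4757016 ]
1 [323.11983977 301.60648128] [323.04751014 255.27531731] [323.05240483 253.01697439] [323.07848206 254.40263417] [323.08270569 256.66035684]
2 [323.119611  299.5907668] [323.04727104 253.82470704] [323.05216171 251.50503494] [323.07823034 252.61771623] [323.08245441 254.83994822]
3 [323.1193815  297.56859391] [323.04703141 252.37087216] [323.05191803 249.98959834] [323.07797793 250.82791814] [323.08220243 253.01445453]
```

Request:
servo_tool(delta_pos=[[5,0,5],[10,0,15],[10,0,25],[10,0,30],[10,0,30]], turn=[[0.003,0.011,0],[0.003,0.011,0],[0.003,0.011,0],[0.003,0.011,0],[0.003,0.011,0]], hand=[1,1,1,1,1])

```text
clock: 7.22
tcp_pos: [658.6, -223.4, 109.6]
orientation: [-3.139, 0.0, 1.498]
ft_force: [-0.7, -0.1, -1.5]
grip_width: 21.3
```

Request:
servo_tool(delta_pos=[[0,0,0],[0,0,0],[0,0,0],[0,0,0],[0,0,0]], turn=[[0,0,0],[0,0,0],[0,0,0],[0,0,0],[0,0,0]], hand=[1,1,1,1,1])

```text
clock: 7.63
tcp_pos: [658.8, -223.6, 109.9]
orientation: [-3.139, 0.0, 1.498]
ft_force: [-0.5, -0.2, -0.9]
grip_width: 21.3
```

Request:
servo_tool(delta_pos=[[1,1,0],[1,1,4],[1,1,8],[1,1,12],[1,1,14]], turn=[[0,0,0],[0,0,0],[0,0,0],[0,0,0],[0,0,0]], hand=[1,1,1,1,1])

```text
clock: 8.05
tcp_pos: [659.5, -222.4, 95.1]
orientation: [-3.139, 0.0, 1.498]
ft_force: [0.1, -0.4, -0.4]
grip_width: 21.1
```

Request:
servo_tool(delta_pos=[[0,0,0],[0,0,0],[0,0,0],[0,0,0],[0,0,0]], turn=[[0,0,0],[0,0,0],[0,0,0],[0,0,0],[0,0,0]], hand=[1,1,1,1,1])

```text
clock: 8.47
tcp_pos: [659.5, -222.5, 95.2]
orientation: [-3.139, 0.0, 1.498]
ft_force: [1.0, 0.4, -0.9]
grip_width: 21.2
```

Tip should be 10 mm in, with no force. Continue down.

Request:
servo_tool(delta_pos=[[0,0,6],[0,0,12],[0,0,18],[0,0,24],[0,0,27]], turn=[[0,0,0],[0,0,0],[0,0,0],[0,0,0],[0,0,0]], hand=[1,1,1,1,1])

```text
clock: 8.88
tcp_pos: [659.3, -222.5, 67.0]
orientation: [-3.138, 0.0, 1.498]
ft_force: [1.3, -0.7, -0.7]
grip_width: 21.3
```

Request:
servo_tool(delta_pos=[[0,0,1],[0,0,2],[0,0,2],[0,0,2],[0,0,2]], turn=[[0,0,0],[0,0,0],[0,0,0],[0,0,0],[0,0,0]], hand=[1,1,1,1,1])

```text
clock: 9.3
tcp_pos: [659.3, -222.5, 65.6]
orientation: [-3.138, 0.0, 1.498]
ft_force: [-2.0, 1.1, 5.5]
grip_width: 21.0
```

Request:
servo_tool(delta_pos=[[0,0,0],[0,0,0],[0,0,0],[0,0,0],[0,0,-5]], turn=[[0,0,0],[0,0,0],[0,0,0],[0,0,0],[0,0,0]], hand=[0.6,0.5,0.4,0.4,0.4])

```text
clock: 9.72
tcp_pos: [658.7, -222.2, 69.8]
orientation: [-3.137, -0.0, 1.498]
ft_force: [0.2, 0.3, -0.2]
grip_width: 49.7
```

Request:
servo_tool(delta_pos=[[0,0,-35],[0,0,-70],[0,0,-105],[0,0,-140],[0,0,-155]], turn=[[0,0,0],[0,0,0],[0,0,0],[0,0,0],[0,0,0]], hand=[0.4,0.4,0.4,0.4,0.4])

```text
clock: 10.13
tcp_pos: [660.9, -223.3, 230.1]
orientation: [3.141, 0.001, 1.498]
ft_force: [0.1, -0.8, -0.1]
grip_width: 55.9
```

Request:
servo_tool(delta_pos=[[35,-9,0],[70,-18,0],[105,-27,0],[140,-36,0],[174,-45,0]], turn=[[0,0,-0.1],[0,0,-0.2],[0,0,-0.3],[0,0,-0.41],[0,0,-0.51]], hand=[0.4,0.4,0.4,0.4,0.4])

```text
clock: 10.55
tcp_pos: [628.1, -44.8, 230.5]
orientation: [3.141, 0.001, 2.013]
ft_force: [1.0, 0.2, -0.4]
grip_width: 55.5
```

Request:
servo_tool(delta_pos=[[35,9,0],[70,18,0],[105,27,0],[140,36,0],[174,46,0]], turn=[[0,0,-0.1],[0,0,-0.2],[0,0,-0.3],[0,0,-0.41],[0,0,-0.51]], hand=[0.4,0.4,0.4,0.4,0.4])

```text
clock: 10.97
tcp_pos: [594.5, 133.8, 230.8]
orientation: [3.141, 0.002, 2.529]
ft_force: [0.9, 0.1, 0.6]
grip_width: 55.8
```

Request:
servo_tool(delta_pos=[[26,25,0],[52,50,0],[78,75,0],[104,100,0],[129,125,0]], turn=[[0,0,-0.1],[0,0,-0.2],[0,0,-0.3],[0,0,-0.41],[0,0,-0.51]], hand=[0.4,0.4,0.4,0.4,0.4])

```text
clock: 11.38
tcp_pos: [560.2, 311.9, 231.1]
orientation: [-3.141, 0.002, 3.044]
ft_force: [0.7, -0.3, 0.8]
grip_width: 55.9
```

Request:
servo_tool(delta_pos=[[0,0,0],[0,0,0],[0,0,0],[0,0,0],[0,0,0]], turn=[[0,0,0],[0,0,0],[0,0,0],[0,0,0],[0,0,0]], hand=[0.4,0.4,0.4,0.4,0.4])

```text
clock: 11.8
tcp_pos: [560.8, 310.0, 231.2]
orientation: [-3.14, 0.002, 3.041]
ft_force: [-0.0, 0.0, 1.3]
grip_width: 56.1
```

```bash
python3 - <<'E'
from h import *
s=st(); print(s['tcp_pos'],s['orientation'],s['ft_force'],s['grip_width'])
f=grab('wrist','w5.png'); np.save('w5.npy',f['w2c']); g=grab('top','t5.png')
u,v=proj(g,[659.3,-220.4,85]).astype(int); a=cv2.resize(g['pixels'][v-30:v+30,u-30:u+30,::-1],(180,180))
o=f['pixels'][:,:,::-1].copy(); o[300:480,460:640]=a; cv2.imwrite('pics/v5.png',o)
E
```

```text
[560.8320616  309.96750505 231.23299654] [-3.14002471e+00  2.36937417e-03  3.04088659e+00] [-0.04035414  0.02716505  1.27604092] 56.088534128020044
```

View pics/v5.png

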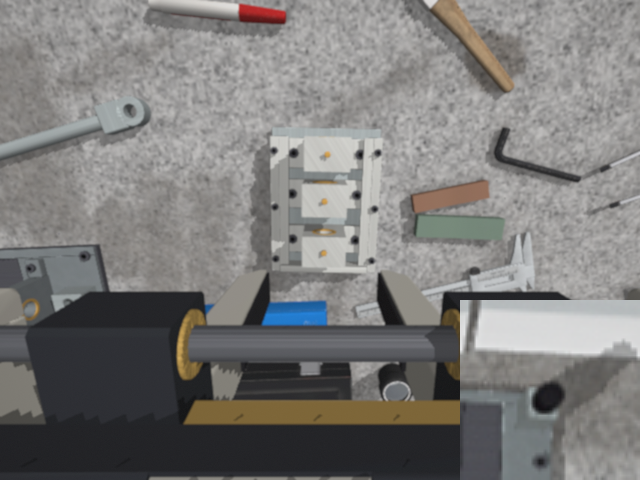

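```bash
python3 - <<'E'
from h import *
f=grab('wrist'); im=f['pixels'].astype(int)
for p in [(327,155),(323.5,201.5),(322.5,252.5)]: print('dot',p,ray(f,*p,68)[:2].round(1))
m=((im[:,:,0]-im[:,:,2]>60)&(im[:,:,0]>150)).astype(np.uint8); n,l,s,c=cv2.connectedComponentsWithStats(m[120:280,290:370])
for i in range(1,n): print(s[i],c[i]+[290,120],ray(f,*(c[i]+[290,120]),68)[:2].round(1))
for p in [(274,129),(381,129),(271,271),(377,271)]: print('wall',p,ray(f,*p,6)[:2].round(1),ray(f,*p,23)[:2].round(1))
for p in [(303,138),(353,138),(354,172),(304,172)]: print('b',ray(f,*p,68)[:2].round(1))
E
```

```text
dot (327, 155) [497.4 319.8]
dot (323.5, 201.5) [540.6 312.2]
dot (322.5, 252.5) [591.8 306. ]
[34 32  6  6 28] [326.5        154.21428571] [496.6 319.4]
[31 79  6  6 25] [323.56 201.4 ] [540.5 312.2]
[ 30 109   9   2  14] [324.         229.64285714] [568.5 309.9]
[ 31 131   5   5  22] [322.90909091 253.09090909] [592.5 306.4]
wall (274, 129) [465.2 265.4] [466.4 267.6]
wall (381, 129) [476.9 381.6] [477.5 378.8]
wall (271, 271) [627.8 239.4] [621.9 242.8]
wall (377, 271) [640.6 367.4] [634.1 365.2]
b [480.  299.2]
b [484.6 345.2]
b [515.5 343.7]
b [510.8 296.6]
```

Request:
servo_tool(delta_pos=[[20,1,30],[40,2,60],[65,3,90],[65,3,120],[65,3,120]], turn=[[0,0,0.01],[0,0,0.01],[0,0,0.01],[0,0,0.01],[0,0,0.01]], hand=[0.3,0.3,0.3,0.3,0.3])

```text
clock: 12.37
tcp_pos: [493.3, 318.6, 106.8]
orientation: [-3.136, -0.003, 3.033]
ft_force: [-0.1, -1.1, -0.0]
grip_width: 65.0
```

Request:
servo_tool(delta_pos=[[0,0,0],[0,0,0],[0,0,0],[0,0,0],[0,0,0]], turn=[[0,0,0],[0,0,0],[0,0,0],[0,0,0],[0,0,0]], hand=[0.3,0.3,0.3,0.3,0.3])

```text
clock: 12.78
tcp_pos: [494.3, 318.7, 108.1]
orientation: [-3.137, -0.002, 3.033]
ft_force: [-0.1, 0.4, -0.0]
grip_width: 65.0
```

Request:
servo_tool(delta_pos=[[-2,1,18],[-2,1,36],[-2,1,54],[-2,1,70],[-2,1,72]], turn=[[0,0,0],[0,0,0],[0,0,0],[0,0,0],[0,0,0]], hand=[0.3,0.3,0.3,0.3,0.3], grip_force=35)

```text
clock: 13.2
tcp_pos: [495.7, 318.7, 34.5]
orientation: [-3.136, -0.003, 3.033]
ft_force: [0.5, -0.5, 0.7]
grip_width: 64.9
```

Request:
servo_tool(delta_pos=[[0,0,0],[0,0,0],[0,0,0],[0,0,0],[0,0,0]], turn=[[0,0,0],[0,0,0],[0,0,0],[0,0,0],[0,0,0]], hand=[0.5,0.7,0.8,0.8,0.8])

```text
clock: 13.62
tcp_pos: [496.4, 319.2, 35.6]
orientation: [-3.137, -0.002, 3.032]
ft_force: [-0.3, -0.4, 5.3]
grip_width: 43.7
```

Request:
servo_tool(delta_pos=[[8,0,0],[16,0,0],[25,0,0],[35,0,0],[44,0,0]], turn=[[0,0,0],[0,0,0],[0,0,0],[0,0,0],[0,0,0]], hand=[0.8,0.8,0.8,0.8,0.8])

```text
clock: 14.03
tcp_pos: [451.0, 324.1, 35.6]
orientation: [-3.137, -0.002, 3.033]
ft_force: [-0.1, 0.4, -3.7]
grip_width: 43.5
```

Request:
servo_tool(delta_pos=[[0,0,0],[0,0,0],[0,0,0],[0,0,0],[0,0,0]], turn=[[0,0,0],[0,0,0],[0,0,0],[0,0,0],[0,0,0]], hand=[0.8,0.8,0.8,0.8,0.8])

```text
clock: 14.45
tcp_pos: [451.5, 323.9, 35.5]
orientation: [-3.137, -0.002, 3.032]
ft_force: [0.5, -0.5, -2.8]
grip_width: 43.6
```

Request:
servo_tool(delta_pos=[[0,0,-20],[0,0,-45],[0,0,-75],[0,0,-105],[0,0,-115]], turn=[[0,0,0],[0,0,0],[0,0,0],[0,0,0],[0,0,0]], hand=[0.8,0.8,0.8,0.8,0.8])

```text
clock: 14.87
tcp_pos: [453.4, 325.1, 154.1]
orientation: [-3.14, 0.001, 3.032]
ft_force: [1.1, 0.8, -3.0]
grip_width: 43.9
```

Request:
servo_tool(delta_pos=[[-15,-32,0],[-30,-64,0],[-45,-96,0],[-60,-128,0],[-75,-159,0]], turn=[[0,0,0.1],[0,0,0.2],[0,0,0.3],[0,0,0.4],[0,0,0.507]], hand=[0.8,0.8,0.8,0.8,0.8])

```text
clock: 15.28
tcp_pos: [510.6, 156.8, 153.9]
orientation: [-3.141, 0.002, 2.519]
ft_force: [0.9, -0.2, -3.3]
grip_width: 43.6
```

Request:
servo_tool(delta_pos=[[-28,-20,0],[-57,-40,0],[-86,-60,0],[-115,-80,0],[-143,-103,0]], turn=[[0,0,0.1],[0,0,0.2],[0,0,0.3],[0,0,0.4],[0,0,0.507]], hand=[0.8,0.8,0.8,0.8,0.8])

```text
clock: 15.7
tcp_pos: [567.3, -12.0, 153.5]
orientation: [-3.142, 0.002, 2.008]
ft_force: [0.9, 0.4, -3.1]
grip_width: 44.1
```

Request:
servo_tool(delta_pos=[[-35,-4,0],[-70,-8,0],[-105,-12,0],[-140,-17,0],[-168,-20,0]], turn=[[0,0,0.1],[0,0,0.2],[0,0,0.3],[0,0,0.4],[0,0,0.507]], hand=[0.8,0.8,0.8,0.8,0.8])

```text
clock: 16.12
tcp_pos: [620.2, -176.3, 153.1]
orientation: [3.141, 0.004, 1.494]
ft_force: [0.8, 0.2, -3.9]
grip_width: 44.0
```

Request:
servo_tool(delta_pos=[[0,0,0],[0,0,0],[0,0,0],[0,0,0],[0,0,0]], turn=[[0,0,0],[0,0,0],[0,0,0],[0,0,0],[0,0,0]], hand=[0.8,0.8,0.8,0.8,0.8])

```text
clock: 16.53
tcp_pos: [620.0, -174.5, 152.8]
orientation: [-3.142, 0.003, 1.497]
ft_force: [0.8, 0.4, -4.3]
grip_width: 44.0
```

```bash
python3 - <<'E'
from h import *
s=st(); print(s['tcp_pos'],s['orientation'],s['ft_force'],s['grip_width'])
f=grab('wrist','w6.png')
for n,y in (('p0',-50),('p1',0),('p2',50)): print(n,proj(f,[625+.06*y,-126.2+.998*y,9]))
ft=dict(f); ft['w2c']=np.linalg.inv(np.array(f['mount']))
print('block top ctr & front edge expected', proj(ft,[0,0,-32]),proj(ft,[16,-22,-32]),proj(ft,[16,22,-32]))
E
```

```text
[ 619.96520353 -174.52794448  152.83948023] [-3.14156139e+00  2.67307207e-03  1.49652064e+00] [ 0.80421496  0.44663011 -4.26074896] 43.95978511215198
p0 [325.31247352 227.02266924]
p1 [324.59986501 172.31829115]
p2 [323.82565404 112.88491552]
block top ctr & front edge expected [323.12914789 314.38278266] [270.36237834 279.38715604] [375.88502609 279.35608188]
```

View pics/w6.png

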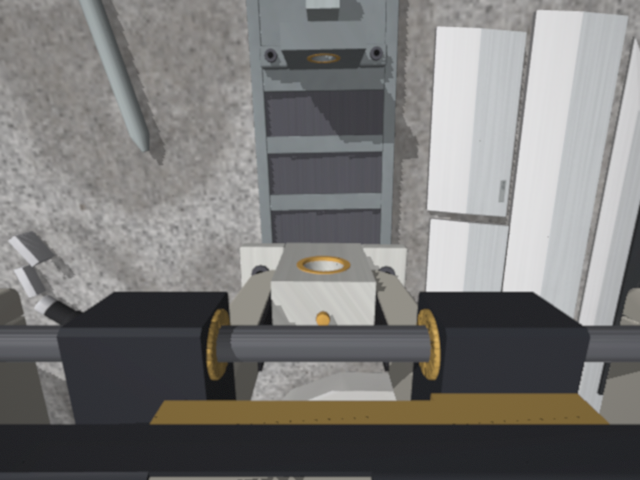

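```bash
python3 - <<'E'
from h import *
f=grab('wrist'); g=cv2.cvtColor(f['pixels'],cv2.COLOR_RGB2GRAY).astype(int)
print('col 300 rows 236-300',g[236:300,300].tolist()); print('col 260',g[232:290,255].tolist())
print('row 300 c262-285',g[300,262:285].tolist(),'c366-390',g[300,366:390].tolist())
ft=dict(f); ft['w2c']=np.linalg.inv(np.array(f['mount']))
for x in (13,14,15,16,17): print(x,proj(ft,[x,0,-32.4])[1],'foot bottom',proj(ft,[x,0,29.6])[1],'foot top',proj(ft,[x,0,19.6])[1],'dot',proj(ft,[x-16,0,-32.4])[1])
im=f['pixels'].astype(int); m=((im[:,:,0]-im[:,:,2]>60)&(im[:,:,0]>150)).astype(np.uint8); n,l,s,c=cv2.connectedComponentsWithStats(m[300:330,300:345]); print(s[1:],c[1:]+[300,300])
# pocket edges
print('p1 row 175',g[175,256:282].tolist(),g[175,372:398].tolist()); print('p1 col 325',g[140:210,325].tolist())
E
```

```text
col 300 rows 236-300 [85, 85, 85, 85, 84, 87, 104, 123, 133, 135, 134, 134, 134, 134, 134, 134, 134, 134, 134, 135, 135, 134, 132, 129, 122, 118, 117, 117, 118, 117, 118, 120, 130, 140, 141, 136, 135, 136, 137, 137, 137, 138, 138, 137, 143, 168, 190, 196, 196, 196, 195, 196, 196, 196, 195, 194, 194, 194, 194, 194, 192, 192, 192, 193]
col 260 [171, 169, 164, 159, 152, 149, 151, 156, 160, 161, 157, 147, 140, 144, 166, 196, 210, 211, 211, 211, 210, 210, 211, 210, 210, 210, 211, 210, 210, 210, 210, 210, 208, 189, 150, 111, 88, 83, 84, 82, 76, 81, 112, 137, 144, 144, 144, 143, 144, 144, 143, 143, 144, 144, 144, 143, 144, 144]
row 300 c262-285 [144, 144, 143, 136, 114, 81, 50, 32, 41, 90, 146, 187, 201, 203, 202, 200, 199, 198, 198, 199, 199, 198, 197] c366-390 [205, 205, 205, 204, 202, 201, 201, 198, 176, 125, 61, 38, 70, 111, 136, 144, 144, 143, 144, 144, 143, 144, 144, 144]
13 286.4550265447372 foot bottom 246.02185063797344 foot top 250.84173945604513 dot 321.1870263861464
14 284.21959655724504 foot bottom 244.39959886401158 foot top 249.14422317105152 dot 319.07179018454536
15 281.976
[... 216 characters left out ...]
oot bottom 239.5087543136491 foot top 244.0251960824116 dot 312.68258381831726
[[ 16  12  14  13 133]] [[322.23308271 318.98496241]]
p1 row 175 [157, 144, 139, 138, 138, 137, 136, 136, 135, 136, 134, 119, 87, 65, 63, 63, 67, 76, 83, 85, 85, 86, 85, 85, 85, 86] [84, 84, 84, 83, 83, 84, 85, 85, 87, 102, 123, 134, 136, 136, 136, 135, 133, 133, 133, 131, 116, 99, 98, 100, 102, 104]
p1 col 325 [133, 133, 133, 133, 133, 134, 133, 134, 133, 133, 130, 113, 86, 67, 64, 64, 68, 77, 85, 87, 86, 86, 85, 86, 86, 86, 86, 85, 86, 86, 86, 86, 86, 86, 86, 86, 86, 86, 86, 86, 87, 86, 85, 86, 87, 87, 86, 86, 86, 85, 86, 85, 89, 103, 122, 131, 132, 132, 132, 132, 131, 132, 132, 132, 132, 132, 132, 131, 124, 98]
```

```bash
python3 - <<'E'
from h import *
f=grab('wrist'); 
a=ray(f,325,151.7,14); print('p1 +y rim',a); print(ray(f,325,193.5,14),ray(f,325,193.5,9)); print('lr',ray(f,268,175,14),ray(f,381.7,175,14))
F=lambda p:(lambda d:(d@[.998,-.06],d@[.06,.998]))(np.array(p[:2])-[625,-126.2])
print(F(a),F(ray(f,325,193.5,14)),F(ray(f,268,175,14)),F(ray(f,381.7,175,14)))
E
```

```text
p1 +y rim [ 626.88765313 -108.96707416   14.        ]
[ 624.22518597 -145.00640544   14.        ] [ 624.21096779 -145.6396424     9.        ]
lr [ 575.43266227 -125.01366515   14.        ] [ 675.1638313  -132.53708599   14.        ]
(np.float64(0.8499022698987881), np.float64(17.311719172092456)) (np.float64(0.3551199230278718), np.float64(-18.81528146725547)) (np.float64(-49.53938314696737), np.float64(-1.7900780790368158)) (np.float64(50.44372879300519), np.float64(-3.314581943657149))
```

Request:
servo_tool(delta_pos=[[-1,2,20],[-1,2,40],[-1,2,60],[-1,2,80],[-1,2,90]], turn=[[0,0,-0.014],[0,0,-0.014],[0,0,-0.014],[0,0,-0.014],[0,0,-0.014]], hand=[0.8,0.8,0.8,0.8,0.8])

```text
clock: 17.1
tcp_pos: [621.3, -175.9, 61.2]
orientation: [-3.14, 0.003, 1.51]
ft_force: [-0.5, 0.7, -2.8]
grip_width: 44.0
```

Request:
servo_tool(delta_pos=[[0,0,0],[0,0,0],[0,0,0],[0,0,0],[0,0,0]], turn=[[0,0,0],[0,0,0],[0,0,0],[0,0,0],[0,0,0]], hand=[0.8,0.8,0.8,0.8,0.8])

```text
clock: 17.52
tcp_pos: [622.0, -176.0, 62.4]
orientation: [3.141, 0.003, 1.51]
ft_force: [-0.1, -0.2, -3.0]
grip_width: 43.5
```

Spot on. Lower to 38.5 slowly.

Request:
servo_tool(delta_pos=[[0,0,5],[0,0,10],[0,0,15],[0,0,19],[0,0,22]], turn=[[0,0,0],[0,0,0],[0,0,0],[0,0,0],[0,0,0]], hand=[0.8,0.8,0.8,0.8,0.8])

```text
clock: 17.93
tcp_pos: [621.6, -176.0, 39.5]
orientation: [-3.141, 0.003, 1.51]
ft_force: [-1.4, -0.0, -2.5]
grip_width: 43.7
```

Request:
servo_tool(delta_pos=[[0,0,1],[0,0,1],[0,0,1],[0,0,1],[0,0,1]], turn=[[0,0,0],[0,0,0],[0,0,0],[0,0,0],[0,0,0]], hand=[0.8,0.8,0.8,0.8,0.8])

```text
clock: 18.35
tcp_pos: [621.7, -176.0, 38.6]
orientation: [-3.141, 0.003, 1.51]
ft_force: [-0.2, -0.5, 0.4]
grip_width: 44.0
```

Request:
servo_tool(delta_pos=[[0,0,0],[0,0,0],[0,0,0],[0,0,0],[0,0,0]], turn=[[0,0,0],[0,0,0],[0,0,0],[0,0,0],[0,0,0]], hand=[0.4,0.3,0.3,0.3,0.3])

```text
clock: 18.77
tcp_pos: [621.8, -176.0, 38.6]
orientation: [-3.141, 0.003, 1.51]
ft_force: [-0.2, -0.3, 0.7]
grip_width: 64.5
```

Request:
servo_tool(delta_pos=[[0,0,-20],[0,0,-50],[0,0,-80],[0,0,-105],[0,0,-112]], turn=[[0,0,0],[0,0,0],[0,0,0],[0,0,0],[0,0,0]], hand=[0.3,0.3,0.3,0.3,0.3])

```text
clock: 19.18
tcp_pos: [623.5, -176.4, 154.7]
orientation: [3.137, 0.004, 1.51]
ft_force: [1.6, -0.1, 0.4]
grip_width: 65.1
```

Request:
servo_tool(delta_pos=[[32,-7,0],[64,-14,0],[96,-22,0],[128,-29,0],[161,-37,0]], turn=[[0,0,-0.1],[0,0,-0.2],[0,0,-0.3],[0,0,-0.4],[0,0,-0.507]], hand=[0.3,0.3,0.3,0.3,0.3])

```text
clock: 19.6
tcp_pos: [595.7, -12.3, 153.5]
orientation: [3.139, 0.005, 2.022]
ft_force: [0.3, 0.1, 0.3]
grip_width: 64.8
```

Request:
servo_tool(delta_pos=[[32,9,0],[64,18,0],[96,27,0],[128,37,0],[158,46,0]], turn=[[0,0,-0.1],[0,0,-0.2],[0,0,-0.3],[0,0,-0.4],[0,0,-0.507]], hand=[0.3,0.3,0.3,0.3,0.3])

```text
clock: 20.02
tcp_pos: [567.5, 152.0, 152.4]
orientation: [-3.141, 0.006, 2.534]
ft_force: [-0.2, -1.0, -0.3]
grip_width: 65.2
```

Request:
servo_tool(delta_pos=[[23,23,0],[46,46,0],[69,69,0],[92,92,0],[112,113,0]], turn=[[0,0,-0.1],[0,0,-0.2],[0,0,-0.3],[0,0,-0.4],[0,0,-0.507]], hand=[0.3,0.3,0.3,0.3,0.3])

```text
clock: 20.43
tcp_pos: [539.0, 310.9, 151.2]
orientation: [-3.139, 0.004, 3.047]
ft_force: [-0.6, -0.5, 0.6]
grip_width: 65.2
```

Request:
servo_tool(delta_pos=[[0,0,0],[0,0,0],[0,0,0],[0,0,0],[0,0,0]], turn=[[0,0,0],[0,0,0],[0,0,0],[0,0,0],[0,0,0]], hand=[0.3,0.3,0.3,0.3,0.3])

```text
clock: 20.85
tcp_pos: [539.5, 309.2, 151.1]
orientation: [-3.138, 0.004, 3.044]
ft_force: [0.4, 0.2, -0.3]
grip_width: 65.3
```

```bash
python3 - <<'E'
from h import *
s=st(); print(s['tcp_pos'],s['orientation'],s['ft_force'],s['grip_width'])
f=grab('wrist','w7.png'); g=grab('top','t7.png')
for f,c0,sl in ((f,[0,0],(0,330,150,500)),(g,[0,0],(170,290,180,460))):
    im=f['pixels'].astype(int); m=((im[:,:,0]-im[:,:,2]>60)&(im[:,:,0]>150)).astype(np.uint8); m2=np.zeros_like(m); r0,r1,a,b=sl; m2[r0:r1,a:b]=m[r0:r1,a:b]
    n,l,s,c=cv2.connectedComponentsWithStats(m2)
    for i in range(1,n):
        if s[i][4]>3: print(s[i],c[i].round(1),ray(f,*c[i],68)[:2].round(1),ray(f,*c[i],71)[:2].round(1))
E
```

```text
[539.48804703 309.1816664  151.14669242] [-3.13777152  0.00393261  3.04401632] [ 0.39362427  0.24333015 -0.27482939] 65.29670213351905
[220   0  59   9 301] [256.2   2.5] [376.4 281.4] [377.6 281.8]
[318 215  17   3  32] [326.  215.6] [518.2 312.6] [517.6 312.6]
[325 242   8   7  41] [328.4 245. ] [540.9 312.2] [540.  312.3]
[324 273  10   3  15] [328.7 273.9] [564.  310.3] [562.9 310.4]
[324 305   7   7  37] [327.2 308.4] [592.9 306.4] [591.4 306.5]
[162 319   4   3   7] [163.4 319.9] [590.4 174.3] [588.9 176. ]
[159 323   5   7  25] [161.  326.2] [595.8 171. ] [594.3 172.8]
[485 325   2   2   4] [485.5 325.5] [620.1 431.7] [618.3 430.3]
[412 200   2   6   6] [412.2 202.5] [ 617.2 -155.6] [ 616.5 -155. ]
[421 200   2   2   4] [421.5 200.5] [ 622.  -178.3] [ 621.3 -177.6]
```

Request:
servo_tool(delta_pos=[[-1,3,20],[-1,3,45],[-1,3,70],[-1,3,95],[-1,3,115]], turn=[[0,0,0.014],[0,0,0.014],[0,0,0.014],[0,0,0.014],[0,0,0.014]], hand=[0.3,0.3,0.3,0.3,0.3])

```text
clock: 21.37
tcp_pos: [541.1, 311.3, 34.8]
orientation: [-3.138, 0.004, 3.03]
ft_force: [-0.3, -1.1, 0.6]
grip_width: 64.9
```

Request:
servo_tool(delta_pos=[[0,0,0],[0,0,0],[0,0,0],[0,0,0],[0,0,0]], turn=[[0,0,0],[0,0,0],[0,0,0],[0,0,0],[0,0,0]], hand=[0.3,0.5,0.7,0.8,0.8])

```text
clock: 21.78
tcp_pos: [542.0, 311.8, 36.4]
orientation: [-3.14, 0.006, 3.029]
ft_force: [0.1, -1.3, 2.4]
grip_width: 44.2
```

Request:
servo_tool(delta_pos=[[8,0,0],[16,0,0],[25,0,0],[35,0,0],[44,0,0]], turn=[[0,0,0],[0,0,0],[0,0,0],[0,0,0],[0,0,0]], hand=[0.8,0.8,0.8,0.8,0.8])

```text
clock: 22.2
tcp_pos: [497.0, 317.1, 36.3]
orientation: [-3.14, 0.006, 3.03]
ft_force: [-0.9, -1.0, -1.9]
grip_width: 44.0
```

Request:
servo_tool(delta_pos=[[8,0,0],[16,0,0],[25,0,0],[35,0,0],[44,0,0]], turn=[[0,0,0],[0,0,0],[0,0,0],[0,0,0],[0,0,0]], hand=[0.8,0.8,0.8,0.8,0.8])

```text
clock: 22.62
tcp_pos: [452.5, 322.2, 36.2]
orientation: [-3.14, 0.006, 3.03]
ft_force: [0.4, 0.2, -2.9]
grip_width: 43.7
```

Request:
servo_tool(delta_pos=[[0,0,0],[0,0,0],[0,0,0],[0,0,0],[0,0,0]], turn=[[0,0,0],[0,0,0],[0,0,0],[0,0,0],[0,0,0]], hand=[0.8,0.8,0.8,0.8,0.8])

```text
clock: 23.03
tcp_pos: [452.9, 322.0, 36.1]
orientation: [-3.14, 0.006, 3.029]
ft_force: [0.8, -0.5, -2.1]
grip_width: 43.8
```

Request:
servo_tool(delta_pos=[[0,0,-20],[0,0,-45],[0,0,-75],[0,0,-105],[0,0,-115]], turn=[[0,0,0],[0,0,0],[0,0,0],[0,0,0],[0,0,0]], hand=[0.8,0.8,0.8,0.8,0.8])

```text
clock: 23.45
tcp_pos: [453.7, 322.9, 154.7]
orientation: [3.14, 0.009, 3.028]
ft_force: [0.2, 0.5, -3.5]
grip_width: 44.0
```

Request:
servo_tool(delta_pos=[[-15,-28,0],[-30,-56,0],[-45,-85,0],[-60,-114,0],[-73,-142,0]], turn=[[0,0,0.1],[0,0,0.2],[0,0,0.3],[0,0,0.4],[0,0,0.507]], hand=[0.8,0.8,0.8,0.8,0.8])

```text
clock: 23.87
tcp_pos: [510.7, 171.5, 154.6]
orientation: [3.136, 0.008, 2.516]
ft_force: [-1.1, 0.1, -1.9]
grip_width: 43.6
```

Request:
servo_tool(delta_pos=[[-27,-18,0],[-54,-36,0],[-80,-54,0],[-107,-72,0],[-133,-89,0]], turn=[[0,0,0.1],[0,0,0.2],[0,0,0.3],[0,0,0.4],[0,0,0.507]], hand=[0.8,0.8,0.8,0.8,0.8])

```text
clock: 24.28
tcp_pos: [566.5, 19.4, 154.5]
orientation: [3.134, 0.004, 2.003]
ft_force: [0.7, 0.9, -3.3]
grip_width: 43.5
```

Request:
servo_tool(delta_pos=[[-31,-2,0],[-62,-4,0],[-93,-7,0],[-124,-10,0],[-153,-12,0]], turn=[[0,0,0.1],[0,0,0.2],[0,0,0.3],[0,0,0.4],[0,0,0.507]], hand=[0.8,0.8,0.8,0.8,0.8])

```text
clock: 24.7
tcp_pos: [619.7, -126.9, 154.2]
orientation: [3.133, 0.0, 1.491]
ft_force: [0.5, 0.0, -2.2]
grip_width: 44.0
```

Request:
servo_tool(delta_pos=[[0,0,0],[0,0,0],[0,0,0],[0,0,0],[0,0,0]], turn=[[0,0,0],[0,0,0],[0,0,0],[0,0,0],[0,0,0]], hand=[0.8,0.8,0.8,0.8,0.8])

```text
clock: 25.12
tcp_pos: [619.4, -125.4, 154.0]
orientation: [3.134, -0.0, 1.493]
ft_force: [-0.4, 0.8, -2.0]
grip_width: 44.1
```

```bash
cat > edge.py <<'E'
from h import *
import sys
s=st(); print(s['tcp_pos'],s['orientation'],s['ft_force'],s['grip_width'])
f=grab('wrist',sys.argv[1]); g=cv2.cvtColor(f['pixels'],cv2.COLOR_RGB2GRAY).astype(int)
zt=float(sys.argv[2]) # tool z of block base
ft=dict(f); ft['w2c']=np.linalg.inv(np.array(f['mount']))
print('c300',dict(zip(range(236,292,2),g[236:292:2,300].tolist())))
for x in (14,15,16,17,18): print(x,'top',proj(ft,[x,0,zt-62])[1].round(1),'bottom',proj(ft,[x,0,zt])[1].round(1))
r=g[300]; print('cols',[c for c in range(255,400) if abs(r[c+1]-r[c-1])>60])
E
python3 edge.py w8.png 30.2
```

```text
[ 619.39298034 -125.36845682  153.96547168] [ 3.13408394e+00 -4.28765930e-04  1.49316205e+00] [-0.44514753  0.77893699 -2.03855873] 44.07825921213689
c300 {236: 84, 238: 104, 240: 135, 242: 135, 244: 135, 246: 135, 248: 135, 250: 135, 252: 136, 254: 134, 256: 122, 258: 118, 260: 118, 262: 119, 264: 137, 266: 139, 268: 136, 270: 137, 272: 138, 274: 138, 276: 161, 278: 197, 280: 196, 282: 195, 284: 196, 286: 195, 288: 194, 290: 194}
14 top 283.7 bottom 244.1
15 top 281.4 bottom 242.5
16 top 279.2 bottom 240.9
17 top 276.9 bottom 239.2
18 top 274.7 bottom 237.6
cols [267, 271, 272, 374, 375, 378, 379]
```

Request:
servo_tool(delta_pos=[[-2,6,20],[-2,6,40],[-2,6,60],[-2,6,80],[-2,6,90]], turn=[[0.007,0,-0.018],[0.007,0,-0.018],[0.007,0,-0.018],[0.007,0,-0.018],[0.007,0,-0.018]], hand=[0.8,0.8,0.8,0.8,0.8])

```text
clock: 25.58
tcp_pos: [625.1, -126.8, 62.2]
orientation: [-3.14, -0.001, 1.512]
ft_force: [-0.7, 0.7, -2.6]
grip_width: 43.5
```

Request:
servo_tool(delta_pos=[[0,0,0],[0,0,0],[0,0,0],[0,0,0],[0,0,0]], turn=[[0,0,0],[0,0,0],[0,0,0],[0,0,0],[0,0,0]], hand=[0.8,0.8,0.8,0.8,0.8])

```text
clock: 26.0
tcp_pos: [625.8, -126.9, 63.3]
orientation: [3.141, -0.001, 1.513]
ft_force: [-0.6, -0.1, -2.1]
grip_width: 43.7
```

Shift −1.2 in x, −0.6 in y, then down to 39.2.

Request:
servo_tool(delta_pos=[[-1.2,-0.5,3],[-1.2,-0.5,9],[-1.2,-0.5,15],[-1.2,-0.5,19],[-1.2,-0.5,23]], turn=[[0,0,0],[0,0,0],[0,0,0],[0,0,0],[0,0,0]], hand=[0.8,0.8,0.8,0.8,0.8])

```text
clock: 26.42
tcp_pos: [625.0, -128.0, 39.5]
orientation: [-3.141, -0.001, 1.513]
ft_force: [0.4, -0.4, -2.8]
grip_width: 43.9
```

Request:
servo_tool(delta_pos=[[0,0,1],[0,0,1],[0,0,1],[0,0,1],[0,0,1]], turn=[[0,0,0],[0,0,0],[0,0,0],[0,0,0],[0,0,0]], hand=[0.8,0.8,0.8,0.8,0.8])

```text
clock: 26.83
tcp_pos: [625.0, -128.0, 39.2]
orientation: [-3.142, -0.001, 1.512]
ft_force: [-3.0, 1.0, 9.3]
grip_width: 44.2
```

Request:
servo_tool(delta_pos=[[0,0,0],[0,0,0],[0,0,0],[0,0,0],[0,0,0]], turn=[[0,0,0],[0,0,0],[0,0,0],[0,0,0],[0,0,0]], hand=[0.4,0.3,0.3,0.3,0.3])

```text
clock: 27.25
tcp_pos: [625.0, -128.0, 39.0]
orientation: [-3.141, -0.001, 1.512]
ft_force: [-0.2, -0.6, -1.0]
grip_width: 64.7
```

Request:
servo_tool(delta_pos=[[0,0,-20],[0,0,-50],[0,0,-80],[0,0,-105],[0,0,-112]], turn=[[0,0,0],[0,0,0],[0,0,0],[0,0,0],[0,0,0]], hand=[0.3,0.3,0.3,0.3,0.3])

```text
clock: 27.67
tcp_pos: [626.6, -128.8, 154.8]
orientation: [3.137, -0.001, 1.512]
ft_force: [0.1, 0.2, -0.1]
grip_width: 64.7
```

Request:
servo_tool(delta_pos=[[28,-4,0],[56,-7,0],[85,-11,0],[114,-15,0],[144,-19,0]], turn=[[0,0,-0.1],[0,0,-0.2],[0,0,-0.3],[0,0,-0.4],[0,0,-0.507]], hand=[0.3,0.3,0.3,0.3,0.3])

```text
clock: 28.08
tcp_pos: [615.7, 17.3, 154.3]
orientation: [3.138, 0.001, 2.023]
ft_force: [0.1, 0.3, 0.5]
grip_width: 65.1
```

Request:
servo_tool(delta_pos=[[27,10,0],[54,20,0],[81,31,0],[108,42,0],[135,53,0]], turn=[[0,0,-0.1],[0,0,-0.2],[0,0,-0.3],[0,0,-0.4],[0,0,-0.507]], hand=[0.3,0.3,0.3,0.3,0.3])

```text
clock: 28.5
tcp_pos: [603.7, 163.3, 153.7]
orientation: [3.139, 0.003, 2.535]
ft_force: [0.1, 0.1, 0.1]
grip_width: 65.0
```

Request:
servo_tool(delta_pos=[[18,22,0],[36,44,0],[54,66,0],[72,88,0],[90,109,0]], turn=[[0,0,-0.1],[0,0,-0.2],[0,0,-0.3],[0,0,-0.4],[0,0,-0.507]], hand=[0.3,0.3,0.3,0.3,0.3])

```text
clock: 28.92
tcp_pos: [591.3, 305.6, 153.0]
orientation: [3.141, 0.003, 3.047]
ft_force: [0.7, 1.2, 0.4]
grip_width: 65.4
```

Request:
servo_tool(delta_pos=[[0,0,0],[0,0,0],[0,0,0],[0,0,0],[0,0,0]], turn=[[0,0,0],[0,0,0],[0,0,0],[0,0,0],[0,0,0]], hand=[0.3,0.3,0.3,0.3,0.3])

```text
clock: 29.33
tcp_pos: [591.7, 303.9, 152.9]
orientation: [-3.141, 0.003, 3.045]
ft_force: [-0.5, -0.9, -0.1]
grip_width: 64.9
```

```bash
cat > dots.py <<'E'
from h import *
s=st(); print(s['tcp_pos'],s['orientation'],s['ft_force'],s['grip_width'])
f=grab('wrist'); g=grab('top','t9.png')
for f,sl in ((f,(0,330,150,500)),(g,(170,290,180,460))):
    im=f['pixels'].astype(int); m=((im[:,:,0]-im[:,:,2]>60)&(im[:,:,0]>150)).astype(np.uint8); m2=np.zeros_like(m); r0,r1,a,b=sl; m2[r0:r1,a:b]=m[r0:r1,a:b]
    n,l,s,c=cv2.connectedComponentsWithStats(m2)
    for i in range(1,n):
        if s[i][4]>3: print(s[i],c[i].round(1),ray(f,*c[i],68)[:2].round(1),ray(f,*c[i],71)[:2].round(1))
E
python3 dots.py
```

```text
[591.70865724 303.93788865 152.88703174] [-3.14134132e+00  2.93346103e-03  3.04471738e+00] [-0.45318743 -0.89739457 -0.08907354] 64.87330565821347
[316 214  19   4  38] [324.2 214.7] [569.9 306.3] [569.3 306.3]
[324 240   7   8  43] [327.  243.6] [592.3 306.3] [591.5 306.4]
[158 318   9  12  44] [162.  323.9] [646.7 166.8] [645.2 168.5]
[392 198   1   7   7] [392. 201.] [ 621.1 -107.2] [ 620.4 -106.7]
[400 199   2   2   4] [400.5 199.5] [ 624.7 -127.8] [ 624.  -127.3]
[421 200   2   2   4] [421.5 200.5] [ 622.  -178.3] [ 621.3 -177.6]
```

Request:
servo_tool(delta_pos=[[0,2,20],[1,2,45],[1,2,70],[1,2,95],[1,2,116]], turn=[[0,0,0.014],[0,0,0.014],[0,0,0.014],[0,0,0.014],[0,0,0.014]], hand=[0.3,0.3,0.3,0.3,0.3])

```text
clock: 29.85
tcp_pos: [591.2, 305.8, 35.7]
orientation: [-3.141, 0.003, 3.031]
ft_force: [-0.8, -0.6, 0.5]
grip_width: 64.9
```

Request:
servo_tool(delta_pos=[[0,0,0],[0,0,0],[0,0,0],[0,0,0],[0,0,0]], turn=[[0,0,0],[0,0,0],[0,0,0],[0,0,0],[0,0,0]], hand=[0.3,0.5,0.7,0.8,0.8])

```text
clock: 30.27
tcp_pos: [592.0, 306.3, 37.4]
orientation: [3.14, 0.005, 3.03]
ft_force: [0.2, -2.1, 2.3]
grip_width: 43.8
```

Request:
servo_tool(delta_pos=[[8,0,0],[17,0,0],[27,0,0],[37,0,0],[47,0,0]], turn=[[0,0,0],[0,0,0],[0,0,0],[0,0,0],[0,0,0]], hand=[0.8,0.8,0.8,0.8,0.8])

```text
clock: 30.68
tcp_pos: [544.1, 311.8, 37.4]
orientation: [3.14, 0.005, 3.031]
ft_force: [2.0, 0.0, -0.9]
grip_width: 43.9
```

Request:
servo_tool(delta_pos=[[8,0,0],[17,0,0],[27,0,0],[37,0,0],[47,0,0]], turn=[[0,0,0],[0,0,0],[0,0,0],[0,0,0],[0,0,0]], hand=[0.8,0.8,0.8,0.8,0.8])

```text
clock: 31.1
tcp_pos: [496.9, 317.3, 37.4]
orientation: [3.139, 0.006, 3.031]
ft_force: [2.1, 0.4, 0.0]
grip_width: 43.9
```

Request:
servo_tool(delta_pos=[[8,0,0],[17,0,0],[27,0,0],[37,0,0],[46,0,0]], turn=[[0,0,0],[0,0,0],[0,0,0],[0,0,0],[0,0,0]], hand=[0.8,0.8,0.8,0.8,0.8])

```text
clock: 31.52
tcp_pos: [450.1, 322.5, 37.2]
orientation: [3.139, 0.006, 3.031]
ft_force: [0.5, 0.4, -2.3]
grip_width: 43.8
```

Request:
servo_tool(delta_pos=[[0,0,0],[0,0,0],[0,0,0],[0,0,0],[0,0,0]], turn=[[0,0,0],[0,0,0],[0,0,0],[0,0,0],[0,0,0]], hand=[0.8,0.8,0.8,0.8,0.8])

```text
clock: 31.93
tcp_pos: [450.5, 322.3, 37.0]
orientation: [3.139, 0.006, 3.03]
ft_force: [-0.5, 0.5, -3.8]
grip_width: 43.7
```

Request:
servo_tool(delta_pos=[[0,0,-20],[0,0,-45],[0,0,-75],[0,0,-105],[0,0,-115]], turn=[[0,0,0],[0,0,0],[0,0,0],[0,0,0],[0,0,0]], hand=[0.8,0.8,0.8,0.8,0.8])

```text
clock: 32.35
tcp_pos: [451.3, 322.7, 155.5]
orientation: [3.136, 0.009, 3.029]
ft_force: [0.7, 0.7, -3.2]
grip_width: 43.6
```

Request:
servo_tool(delta_pos=[[-15,-25,0],[-30,-50,0],[-45,-75,0],[-60,-100,0],[-73,-125,0]], turn=[[0,0,0.1],[0,0,0.2],[0,0,0.3],[0,0,0.4],[0,0,0.507]], hand=[0.8,0.8,0.8,0.8,0.8])

```text
clock: 32.77
tcp_pos: [510.4, 188.7, 154.9]
orientation: [3.133, 0.005, 2.517]
ft_force: [0.3, 0.3, -2.4]
grip_width: 44.1
```

Request:
servo_tool(delta_pos=[[-25,-15,0],[-50,-30,0],[-75,-45,0],[-100,-60,0],[-125,-74,0]], turn=[[0,0,0.1],[0,0,0.2],[0,0,0.3],[0,0,0.4],[0,0,0.507]], hand=[0.8,0.8,0.8,0.8,0.8])

```text
clock: 33.18
tcp_pos: [568.5, 53.6, 154.1]
orientation: [3.132, 0.0, 2.005]
ft_force: [0.5, 0.7, -3.7]
grip_width: 43.8
```

Request:
servo_tool(delta_pos=[[-28,0,0],[-56,0,0],[-85,0,0],[-114,0,0],[-141,0,0]], turn=[[0,0,0.1],[0,0,0.2],[0,0,0.3],[0,0,0.4],[0,0,0.495]], hand=[0.8,0.8,0.8,0.8,0.8])

```text
clock: 33.6
tcp_pos: [628.0, -76.3, 153.2]
orientation: [3.134, -0.003, 1.504]
ft_force: [-0.2, -0.6, -3.1]
grip_width: 43.7
```

Request:
servo_tool(delta_pos=[[0,0,0],[0,0,0],[0,0,0],[0,0,0],[0,0,0]], turn=[[0,0,0],[0,0,0],[0,0,0],[0,0,0],[0,0,0]], hand=[0.8,0.8,0.8,0.8,0.8])

```text
clock: 34.02
tcp_pos: [627.6, -75.0, 152.9]
orientation: [3.135, -0.004, 1.506]
ft_force: [0.6, 1.0, -3.5]
grip_width: 43.7
```

```bash
python3 edge.py w10.png 31.2
```

```text
[627.57635396 -74.95244108 152.88698874] [ 3.13462463 -0.00393383  1.50615987] [ 0.59078914  1.02403389 -3.54337132] 43.745113811116525
c300 {236: 84, 238: 84, 240: 97, 242: 133, 244: 134, 246: 135, 248: 135, 250: 134, 252: 135, 254: 134, 256: 133, 258: 122, 260: 118, 262: 117, 264: 117, 266: 132, 268: 138, 270: 135, 272: 136, 274: 136, 276: 137, 278: 146, 280: 192, 282: 193, 284: 192, 286: 193, 288: 192, 290: 191}
14 top 282.8 bottom 243.7
15 top 280.5 bottom 242.1
16 top 278.3 bottom 240.4
17 top 276.1 bottom 238.8
18 top 273.8 bottom 237.2
cols [267, 271, 272, 374, 375, 378, 379]
```

Request:
servo_tool(delta_pos=[[-2,0.5,20],[-2,0.5,40],[-2,0.5,60],[-2,0.5,80],[-2,0.5,90]], turn=[[0.007,-0.004,-0.005],[0.007,-0.004,-0.005],[0.007,-0.004,-0.005],[0.007,-0.004,-0.005],[0.007,-0.004,-0.005]], hand=[0.8,0.8,0.8,0.8,0.8])

```text
clock: 34.48
tcp_pos: [627.8, -75.7, 61.1]
orientation: [-3.14, -0.0, 1.513]
ft_force: [-0.8, 1.1, -4.0]
grip_width: 43.7
```

Request:
servo_tool(delta_pos=[[0,0,0],[0,0,0],[0,0,0],[0,0,0],[0,0,0]], turn=[[0,0,0],[0,0,0],[0,0,0],[0,0,0],[0,0,0]], hand=[0.8,0.8,0.8,0.8,0.8])

```text
clock: 34.9
tcp_pos: [628.5, -75.8, 62.2]
orientation: [3.142, -0.0, 1.513]
ft_force: [-0.1, -0.1, -3.2]
grip_width: 43.8
```

Request:
servo_tool(delta_pos=[[-1,0,3],[-1,0,9],[-1,0,14],[-1,0,18],[-1,0,21]], turn=[[0,0,0],[0,0,0],[0,0,0],[0,0,0],[0,0,0]], hand=[0.8,0.8,0.8,0.8,0.8])

```text
clock: 35.32
tcp_pos: [628.0, -76.7, 40.4]
orientation: [-3.141, -0.0, 1.513]
ft_force: [-4.0, 2.1, 14.1]
grip_width: 43.7
```

Request:
servo_tool(delta_pos=[[0,0,1],[0,0,1.5],[0,0,1.5],[0,0,1.5],[0,0,1.5]], turn=[[0,0,0],[0,0,0],[0,0,0],[0,0,0],[0,0,0]], hand=[0.8,0.8,0.8,0.8,0.8])

```text
clock: 35.73
tcp_pos: [628.0, -76.6, 40.2]
orientation: [-3.141, -0.001, 1.512]
ft_force: [-5.5, 1.5, 15.5]
grip_width: 43.7
```

Request:
servo_tool(delta_pos=[[0,0,-1],[0,0,-1],[0,0,-1],[0,0,-1],[0,0,-1]], turn=[[0,0,0],[0,0,0],[0,0,0],[0,0,0],[0,0,0]], hand=[0.4,0.3,0.3,0.3,0.3])

```text
clock: 36.15
tcp_pos: [628.0, -76.6, 41.0]
orientation: [-3.141, -0.001, 1.512]
ft_force: [-1.0, 0.0, -0.1]
grip_width: 64.9
```

Request:
servo_tool(delta_pos=[[0,0,-30],[0,0,-65],[0,0,-100],[0,0,-135],[0,0,-160]], turn=[[0,0,0],[0,0,0],[0,0,0],[0,0,0],[0,0,0]], hand=[0.3,0.3,0.3,0.3,0.3])

```text
clock: 36.57
tcp_pos: [628.7, -77.2, 203.8]
orientation: [3.14, -0.001, 1.512]
ft_force: [0.4, -0.2, -0.5]
grip_width: 64.9
```

Request:
servo_tool(delta_pos=[[5,-36,0],[10,-72,0],[15,-108,0],[20,-144,0],[25,-178,0]], turn=[[0,0,-0.05],[0,0,-0.1],[0,0,-0.15],[0,0,-0.2],[0,0,-0.23]], hand=[0.3,0.3,0.3,0.3,0.3])

```text
clock: 36.98
tcp_pos: [450.3, -41.5, 203.5]
orientation: [3.14, -0.001, 1.745]
ft_force: [-0.3, 0.1, 0.1]
grip_width: 65.4
```

Request:
servo_tool(delta_pos=[[0,0,0],[0,0,0],[0,0,0],[0,0,0],[0,0,0]], turn=[[0,0,0],[0,0,0],[0,0,0],[0,0,0],[0,0,0]], hand=[0.3,0.3,0.3,0.3,0.3])

```text
clock: 37.4
tcp_pos: [451.7, -41.8, 203.4]
orientation: [3.14, -0.0, 1.744]
ft_force: [0.4, -0.4, -0.4]
grip_width: 65.1
```

```bash
python3 - <<'E'
from h import *
s=st(); print(s['tcp_pos'],s['orientation'],s['ft_force'],s['grip_width'])
f=grab('wrist','w11.png'); g=grab('top','t11.png')
o=f['pixels'][:,:,::-1].copy(); o[240:480,:320]=cv2.resize(g['pixels'][170:275,320:460,::-1],(320,240),interpolation=cv2.INTER_CUBIC); cv2.imwrite('pics/v11.png',o)
E
```

```text
[451.67015543 -41.75566332 203.42524182] [ 3.13990661e+00 -2.02969222e-04  1.74406424e+00] [ 0.44553195 -0.39696769 -0.44262187] 65.13904619362329
```

View pics/v11.png

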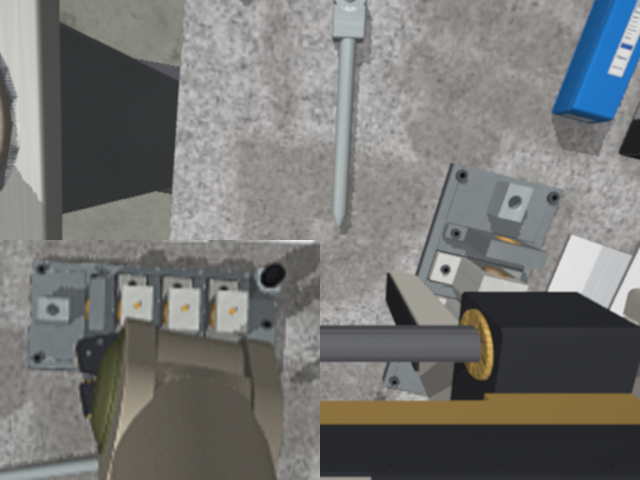

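```bash
python3 - <<'E'
from h import *
f=grab('wrist'); g=cv2.GaussianBlur(f['pixels'],(3,3),0).astype(int)
im=cv2.imread('pics/w11.png')
hsv=cv2.cvtColor(im,cv2.COLOR_BGR2HSV)
for r in (60,120,180): print(r,[tuple(hsv[r,c]) for c in range(330,362,3)])
print([ (p,ray(f,*p,8).round(1)) for p in [(348,38),(340,224),(345,100)]])
E
```

```text
60 [(np.uint8(15), np.uint8(3), np.uint8(163)), (np.uint8(10), np.uint8(5), np.uint8(164)), (np.uint8(30), np.uint8(3), np.uint8(177)), (np.uint8(90), np.uint8(7), np.uint8(141)), (np.uint8(90), np.uint8(10), np.uint8(173)), (np.uint8(90), np.uint8(11), np.uint8(185)), (np.uint8(93), np.uint8(13), np.uint8(183)), (np.uint8(90), np.uint8(12), np.uint8(150)), (np.uint8(90), np.uint8(7), np.uint8(104)), (np.uint8(30), np.uint8(4), np.uint8(126)), (np.uint8(0), np.uint8(2), np.uint8(124))]
120 [(np.uint8(15), np.uint8(3), np.uint8(151)), (np.uint8(15), np.uint8(4), np.uint8(145)), (np.uint8(90), np.uint8(5), np.uint8(145)), (np.uint8(93), np.uint8(13), np.uint8(173)), (np.uint8(93), np.uint8(12), np.uint8(184)), (np.uint8(90), np.uint8(12), np.uint8(176)), (np.uint8(94), np.uint8(12), np.uint8(147)), (np.uint8(90), np.uint8(8), np.uint8(101)), (np.uint8(0), np.uint8(4), np.uint8(125)), (np.uint8(15), np.uint8(3), np.uint8(152)), (np.uint8(10), np.uint8(4), np.uint8(175))]
180 [(np.uint8(15), np.uint8(11), np.uint8(145)), (np.uint8(60), np.uint8(2), np.uint8(138)), (np.uint8(90), np.uint8(12), np.uint8(176)), (np.uint8(94), np.uint8(11), np.uint8(185)), (np.uint8(94), np.uint8(10), np.uint8(173)), (np.uint8(94), np.uint8(12), np.uint8(143)), (np.uint8(75), np.uint8(5), np.uint8(95)), (np.uint8(15), np.uint8(10), np.uint8(105)), (np.uint8(15), np.uint8(13), np.uint8(122)), (np.uint8(15), np.uint8(11), np.uint8(143)), (np.uint8(12), np.uint8(9), np.uint8(141))]
[((348, 38), array([445.1, 131. ,   8. ])), ((340, 224), array([470.9, -47.6,   8. ])), ((345, 100), array([452.6,  76.5,   8. ]))]
```

```bash
python3 - <<'E'
from h import *
f=grab('wrist'); im=cv2.GaussianBlur(f['pixels'],(3,3),0).astype(int)
m=(im[:,:,2]-im[:,:,0]>=4)
P=[]
for r in range(50,205,5):
    c=np.where(m[r,320:370])[0]
    if len(c): P.append(ray(f,320+(c.min()+c.max())/2,r,8)[:2])
    if r%25==0: print(r,c.min()+320,c.max()+320)
P=np.array(P); k=np.polyfit(P[:,1],P[:,0],1); print(k,np.std(P[:,0]-np.polyval(k,P[:,1])), 'theta',-np.arctan(k[0]))
for y in (131,61,-47): print(y,np.polyval(k,y))
for c in (338,340,342): 
    rr=np.where(m[190:250,c])[0]; print(c,rr.max()+190)
E
```

```text
50 340 355
75 339 354
100 338 352
125 338 351
150 336 350
175 335 348
200 334 346
[-1.38153338e-01  4.63259894e+02] 0.2507276212122322 theta 0.13728432069326482
131 445.1618065903194
61 454.83254023539075
-47 469.75310071635806
338 225
340 225
342 223
```

Request:
servo_tool(delta_pos=[[25,5,20],[50,10,50],[80,15,80],[106,20,115],[106,20,143]], turn=[[0,0,0.036],[0,0,0.036],[0,0,0.036],[0,0,0.036],[0,0,0.036]], hand=[0.5,0.5,0.5,0.5,0.5])

```text
clock: 38.02
tcp_pos: [452.7, 71.0, 58.7]
orientation: [3.14, -0.002, 1.713]
ft_force: [0.5, -0.1, -0.5]
grip_width: 46.7
```

Request:
servo_tool(delta_pos=[[0,0,0],[0,0,0],[0,0,0],[0,0,0],[0,0,0]], turn=[[0,0,0],[0,0,0],[0,0,0],[0,0,0],[0,0,0]], hand=[0.5,0.5,0.5,0.5,0.5])

```text
clock: 38.43
tcp_pos: [453.7, 70.4, 60.4]
orientation: [3.137, -0.002, 1.712]
ft_force: [0.3, 0.2, -0.0]
grip_width: 46.2
```

Request:
servo_tool(delta_pos=[[0,0,15],[0,0,30],[0,0,42],[0,0,52],[0,0,56]], turn=[[0,0,0],[0,0,0],[0,0,0],[0,0,0],[0,0,0]], hand=[0.5,0.5,0.5,0.5,0.5], grip_force=50)

```text
clock: 38.85
tcp_pos: [454.6, 70.0, 5.0]
orientation: [3.137, -0.002, 1.711]
ft_force: [-0.2, 0.1, -0.9]
grip_width: 46.5
```

Request:
servo_tool(delta_pos=[[0,0,0],[0,0,0],[0,0,0],[0,0,0],[0,0,0]], turn=[[0,0,0],[0,0,0],[0,0,0],[0,0,0],[0,0,0]], hand=[0.6,0.8,1,1,1])

```text
clock: 39.27
tcp_pos: [455.0, 70.0, 5.6]
orientation: [3.135, -0.002, 1.711]
ft_force: [-0.3, 0.5, 0.2]
grip_width: 17.9
```

Request:
servo_tool(delta_pos=[[0,0,0],[0,0,0],[0,0,0],[0,0,0],[0,0,0]], turn=[[0,0,0],[0,0,0],[0,0,0],[0,0,0],[0,0,0]], hand=[1,1,1,1,1])

```text
clock: 39.68
tcp_pos: [454.9, 70.1, 5.6]
orientation: [3.136, -0.002, 1.711]
ft_force: [0.2, 0.7, 0.4]
grip_width: 14.7
```

Request:
servo_tool(delta_pos=[[0,0,-10],[0,0,-30],[0,0,-55],[0,0,-85],[0,0,-110]], turn=[[0,0,0],[0,0,0],[0,0,0],[0,0,0],[0,0,0]], hand=[1,1,1,1,1])

```text
clock: 40.1
tcp_pos: [453.8, 69.5, 116.8]
orientation: [3.137, -0.002, 1.711]
ft_force: [-0.8, 0.2, -3.3]
grip_width: 14.6
```

Request:
servo_tool(delta_pos=[[0,0,0],[0,0,0],[0,0,0],[0,0,0],[0,0,0]], turn=[[0,0,0],[0,0,0],[0,0,0],[0,0,0],[0,0,0]], hand=[1,1,1,1,1])

```text
clock: 40.52
tcp_pos: [453.2, 69.2, 115.6]
orientation: [3.139, -0.002, 1.711]
ft_force: [-0.6, -0.7, -4.1]
grip_width: 14.7
```

```bash
python3 - <<'E'
from h import *
s=st(); print(s['tcp_pos'],s['orientation'],s['ft_force'],s['moment'],s['grip_width'])
f=grab('wrist','w12.png'); ft=dict(f); ft['w2c']=np.linalg.inv(np.array(f['mount']))
print('shoulder',proj(ft,[61,0,-2.4]),'end',proj(ft,[112,0,-2.4]),'eye',proj(ft,[97,0,-10.4]))
for i,s_ in enumerate([60,50]): print(proj(ft,[s_,0,-10.4]))
E
```

```text
[453.18009771  69.24584619 115.6417302 ] [ 3.13871359e+00 -2.08465873e-03  1.71053228e+00] [-0.59494504 -0.72801146 -4.10930261] [-0.15498457  0.07355901  0.01179633] 14.70548162218821
shoulder [323.33138454 166.00463061] end [323.33773935  45.135694  ] eye [323.35837204  79.16691631]
[323.35228277 169.11037017]
[323.35076182 191.57611992]
```

View pics/w12.png

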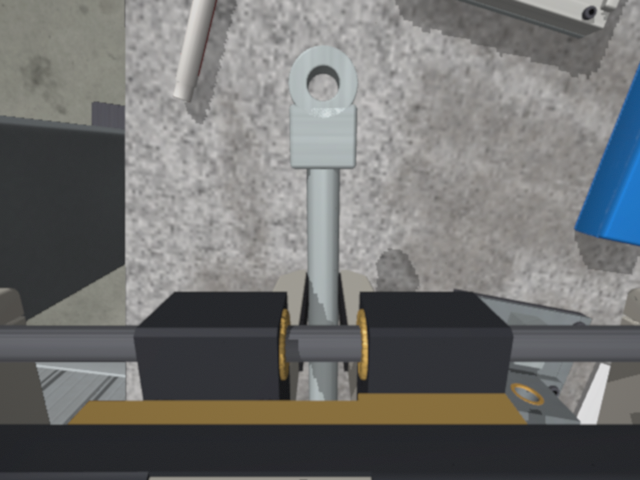

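```bash
python3 - <<'E'
from h import *
from scipy.optimize import least_squares
f=grab('wrist'); ft=dict(f); ft['w2c']=np.linalg.inv(np.array(f['mount']))
im=cv2.imread('pics/w12.png'); g=cv2.cvtColor(im,cv2.COLOR_BGR2GRAY).astype(int)
print('col323',dict(zip(range(40,110),g[40:110,323].tolist())))
print('row150',g[150,284:296].tolist(),g[150,350:362].tolist()); print('row112',g[112,284:296].tolist(),g[112,350:362].tolist());print('row82',g[82,284:296].tolist(),g[82,350:362].tolist())
print('row200',g[200,300:316].tolist(),g[200,330:346].tolist())
print('col300',g[158:176,300].tolist(),'row82in',g[82,300:345].tolist())
E
```

```text
col323 {40: 162, 41: 160, 42: 160, 43: 162, 44: 166, 45: 175, 46: 181, 47: 181, 48: 180, 49: 181, 50: 181, 51: 180, 52: 180, 53: 180, 54: 180, 55: 179, 56: 180, 57: 180, 58: 180, 59: 180, 60: 179, 61: 179, 62: 179, 63: 172, 64: 150, 65: 113, 66: 79, 67: 72, 68: 72, 69: 73, 70: 74, 71: 75, 72: 75, 73: 99, 74: 143, 75: 165, 76: 171, 77: 172, 78: 172, 79: 172, 80: 172, 81: 172, 82: 174, 83: 176, 84: 177, 85: 176, 86: 174, 87: 170, 88: 165, 89: 161, 90: 158, 91: 157, 92: 157, 93: 159, 94: 163, 95: 168, 96: 173, 97: 177, 98: 181, 99: 179, 100: 173, 101: 177, 102: 184, 103: 184, 104: 183, 105: 183, 106: 182, 107: 183, 108: 192, 109: 198}
row150 [181, 178, 176, 173, 166, 153, 151, 163, 171, 175, 179, 179] [177, 177, 171, 156, 135, 121, 139, 162, 167, 167, 165, 165]
row112 [168, 168, 169, 168, 162, 156, 161, 171, 178, 181, 182, 182] [182, 183, 182, 173, 155, 134, 125, 151, 173, 174, 172, 171]
row82 [181, 171, 159, 153, 162, 177, 183, 184, 183, 182, 181, 181] [188, 186, 182, 183, 182, 182, 176, 165, 164, 173, 176, 179]
row200 [169, 171, 174, 175, 175, 168, 149, 134, 143, 153, 160, 164, 169, 175, 178, 180] [157, 153, 146, 137, 128, 122, 114, 104, 100, 129, 162, 177, 181, 183, 180, 175]
col300 [179, 178, 178, 177, 177, 178, 176, 163, 142, 119, 114, 146, 170, 177, 178, 177, 176, 173] row82in [184, 183, 184, 185, 185, 175, 137, 86, 73, 102, 129, 139, 142, 146, 156, 164, 169, 170, 171, 171, 170, 170, 171, 174, 179, 185, 188, 187, 183, 180, 176, 171, 167, 166, 166, 156, 127, 90, 88, 126, 163, 180, 183, 185, 187]
```

```bash
python3 - <<'E'
from h import *
from scipy.optimize import least_squares
f=grab('wrist'); ft=dict(f); ft['w2c']=np.linalg.inv(np.array(f['mount']))
ys=np.array([51,43,29,0]); rows=np.array([44.5,64.5,99.5,166.5])
def pt(p,y,h): # p: s,zaxis,phi (head down positive)
    s,z,ph=p; return [s+y*np.cos(ph)+h*np.sin(ph),0,z+y*np.sin(ph)-h*np.cos(ph)]
for ph in (0,.02,.04,.06,.08,.1):
    r=least_squares(lambda q:[proj(ft,pt((q[0],q[1],ph),y,8))[1]-v for y,v in zip(ys,rows)],[61,-2.4])
    w=lambda y:30*341.2/(ft['w2c']@np.append(pt((*r.x,ph),y,8),1))[2]
    print(ph,r.x.round(2),r.fun.round(2),'widths ring,20,5:',w(36).round(1),w(20).round(1),w(6).round(1))
E
```

```text
0 [60.88  3.87] [-0.25  0.31 -0.01 -0.05] widths ring,20,5: 68.7 66.9 65.4
0.02 [60.73  2.98] [-0.17  0.29 -0.13  0.01] widths ring,20,5: 68.7 67.1 65.7
0.04 [60.59  2.02] [-0.08  0.26 -0.25  0.07] widths ring,20,5: 68.8 67.3 66.0
0.06 [60.45  1.01] [ 0.    0.23 -0.36  0.13] widths ring,20,5: 69.0 67.6 66.4
0.08 [60.31 -0.08] [ 0.09  0.21 -0.49  0.19] widths ring,20,5: 69.1 67.9 66.8
0.1 [60.18 -1.22] [ 0.18  0.18 -0.61  0.25] widths ring,20,5: 69.3 68.2 67.2
```

```bash
python3 - <<'E'
from h import *
f=grab('side','s13.png'); M=T()
for nm,z,ph in (('A',3.9,0),('B',1.0,.06)):
    for y in (51,0,-61,-120,-166,-180):
        p=M@np.array([60.6+y,0,z+y*np.sin(ph),1]); print(nm,y,p[:3].round(1),proj(f,p[:3]).round(1))
p=proj(f,(M@np.array([0,0,0,1]))[:3]).astype(int); print(p)
c=f['pixels'][p[1]-75:p[1]+75,p[0]-100:p[0]+100,::-1]; cv2.imwrite('pics/v13.png',cv2.resize(c,(800,600),interpolation=cv2.INTER_CUBIC))
E
```

```text
A 51 [438.1 179.7 112.6] [343.9 264. ]
A 0 [445.2 129.2 112.5] [344.3 247.4]
A -61 [453.7  68.8 112.3] [344.7 229. ]
A -120 [461.9  10.4 112.2] [345.1 212.6]
A -166 [468.3 -35.2 112.1] [345.4 200.6]
A -180 [470.2 -49.  112.1] [345.5 197.1]
B 51 [438.1 179.7 112.4] [343.9 264. ]
B 0 [445.2 129.2 115.4] [344.3 246.4]
B -61 [453.6  68.8 118.9] [344.8 226.8]
B -120 [461.8  10.3 122.3] [345.2 209.2]
B -166 [468.2 -35.2 124.9] [345.5 196.3]
B -180 [470.2 -49.1 125.8] [345.6 192.5]
[344 227]
```

View pics/v13.png

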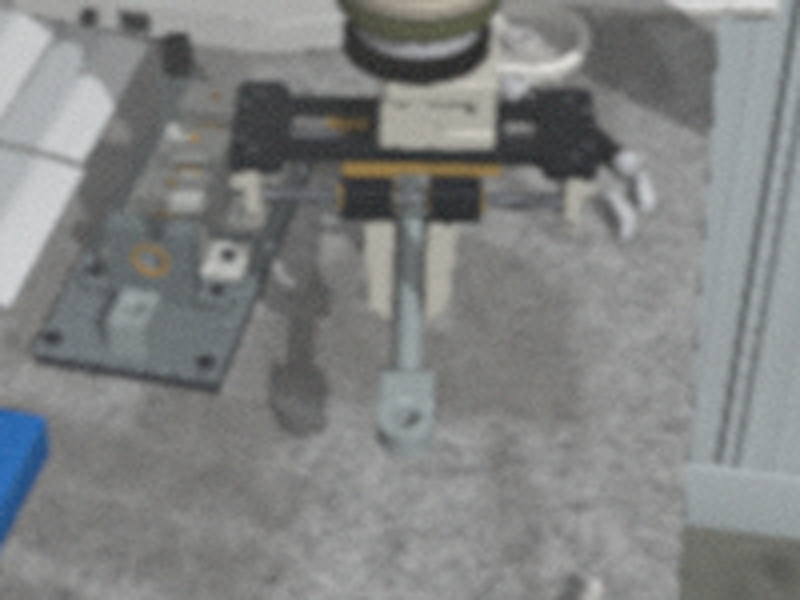

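Request:
servo_tool(delta_pos=[[0,0,25],[0,0,50],[0,0,75],[0,0,95],[0,0,106]], turn=[[0,0,0],[0,0,0],[0,0,0],[0,0,0],[0,0,0]], hand=[1,1,1,1,1])

```text
clock: 41.13
tcp_pos: [453.5, 69.2, 8.0]
orientation: [3.14, -0.002, 1.71]
ft_force: [0.4, 0.1, -3.7]
grip_width: 14.6
```

Request:
servo_tool(delta_pos=[[0,0,0],[0,0,0],[0,0,0],[0,0,0],[0,0,0]], turn=[[0,0,0],[0,0,0],[0,0,0],[0,0,0],[0,0,0]], hand=[1,1,1,1,1])

```text
clock: 41.55
tcp_pos: [453.9, 69.4, 8.8]
orientation: [3.138, -0.002, 1.71]
ft_force: [-0.0, 0.1, -3.7]
grip_width: 14.5
```

Request:
servo_tool(delta_pos=[[0,0,1],[0,0,1.5],[0,0,2],[0,0,2],[0,0,2]], turn=[[0,0,0],[0,0,0],[0,0,0],[0,0,0],[0,0,0]], hand=[1,1,1,1,1])

```text
clock: 41.97
tcp_pos: [454.0, 69.5, 6.9]
orientation: [3.138, -0.002, 1.71]
ft_force: [0.2, 0.1, -3.3]
grip_width: 14.8
```

Request:
servo_tool(delta_pos=[[0,0,0.5],[0,0,1],[0,0,1],[0,0,1],[0,0,1]], turn=[[0,0,0],[0,0,0],[0,0,0],[0,0,0],[0,0,0]], hand=[1,1,1,1,1])

```text
clock: 42.38
tcp_pos: [454.0, 69.4, 5.9]
orientation: [3.138, -0.002, 1.71]
ft_force: [-0.2, -0.6, -2.3]
grip_width: 14.6
```

Request:
servo_tool(delta_pos=[[0,0,-20],[0,0,-45],[0,0,-70],[0,0,-95],[0,0,-105]], turn=[[0,0,0],[0,0,0],[0,0,0],[0,0,0],[0,0,0]], hand=[1,1,1,1,1])

```text
clock: 42.8
tcp_pos: [454.0, 69.2, 113.3]
orientation: [3.136, -0.003, 1.71]
ft_force: [-0.2, 0.4, -3.7]
grip_width: 14.7
```

Request:
servo_tool(delta_pos=[[2,35,0],[5,75,0],[8,115,0],[11,155,0],[11,187,0]], turn=[[0,0,0.05],[0,0,0.1],[0,0,0.15],[0,0,0.2],[0,0,0.2]], hand=[1,1,1,1,1])

```text
clock: 43.22
tcp_pos: [639.9, 107.8, 114.1]
orientation: [3.136, -0.004, 1.509]
ft_force: [0.2, 0.2, -4.3]
grip_width: 14.3
```

Request:
servo_tool(delta_pos=[[0,0,0],[0,0,0],[0,0,0],[0,0,0],[0,0,0]], turn=[[0,0,0],[0,0,0],[0,0,0],[0,0,0],[0,0,0]], hand=[1,1,1,1,1])

```text
clock: 43.63
tcp_pos: [638.5, 107.5, 114.1]
orientation: [3.138, -0.004, 1.508]
ft_force: [0.3, 0.1, -2.8]
grip_width: 14.4
```

```bash
python3 - <<'E'
from h import *
s=st(); print(s['tcp_pos'],s['orientation'],s['ft_force'],s['moment'],s['grip_width'])
f=grab('wrist'); g=cv2.cvtColor(f['pixels'],cv2.COLOR_RGB2GRAY).astype(int)
print(g[40:50,323].tolist(),g[158:172,300].tolist())
f=grab('top','t14.png'); M=T(); print([proj(f,(M@np.array([a,0,-2.4,1]))[:3]).round(1).tolist() for a in (112,61,-100,-119)], proj(f,[631.3,-27,49]))
E
```

```text
[638.50363795 107.45188156 114.13513444] [ 3.13770513 -0.00413301  1.50815864] [ 0.29383134  0.11758906 -2.76282776] [-0.1794291   0.08572766  0.00948664] 14.413255870728765
[190, 191, 190, 190, 190, 195, 203, 206, 206, 207] [205, 205, 204, 204, 204, 205, 202, 189, 165, 139, 129, 148, 164, 162]
[[253.4, 186.2], [275.5, 187.4], [345.3, 191.4], [353.5, 191.9]] [357.88301062 198.88359104]
```

Request:
servo_tool(delta_pos=[[0,0.3,15],[0,0.3,30],[0,0.3,45],[0,0.3,58],[0,0.3,66]], turn=[[0.004,-0.004,-0.003],[0.004,-0.004,-0.003],[0.004,-0.004,-0.003],[0.004,-0.004,-0.003],[0.004,-0.004,-0.003]], hand=[1,1,1,1,1])

```text
clock: 44.15
tcp_pos: [638.7, 107.8, 46.2]
orientation: [-3.14, 0.0, 1.511]
ft_force: [0.5, -0.2, -3.3]
grip_width: 14.6
```

Request:
servo_tool(delta_pos=[[0,0,0],[0,0,0],[0,0,0],[0,0,0],[0,0,0]], turn=[[0,0,0],[0,0,0],[0,0,0],[0,0,0],[0,0,0]], hand=[1,1,1,1,1])

```text
clock: 44.57
tcp_pos: [639.2, 107.9, 46.9]
orientation: [-3.141, -0.0, 1.512]
ft_force: [-0.2, 0.1, -4.1]
grip_width: 14.4
```

Request:
servo_tool(delta_pos=[[-6,0,0.2],[-12,0,0.2],[-18,0,0.2],[-24,0,0.2],[-30,0,0.2]], turn=[[0,0,0],[0,0,0],[0,0,0],[0,0,0],[0,0,0]], hand=[1,1,1,1,1])

```text
clock: 44.98
tcp_pos: [637.3, 77.0, 46.8]
orientation: [-3.141, -0.0, 1.511]
ft_force: [0.3, 0.5, -3.5]
grip_width: 14.7
```

Request:
servo_tool(delta_pos=[[-4,0,0],[-8,0,0],[-12,0,0],[-16,0,0],[-20,0,0]], turn=[[0,0,0],[0,0,0],[0,0,0],[0,0,0],[0,0,0]], hand=[1,1,1,1,1])

```text
clock: 45.4
tcp_pos: [636.1, 56.8, 46.8]
orientation: [-3.141, -0.0, 1.511]
ft_force: [0.5, 0.4, -5.0]
grip_width: 14.9
```

Request:
servo_tool(delta_pos=[[-5,0,0],[-10,0,0],[-15,0,0],[-20,0,0],[-25,0,0]], turn=[[0,0,0],[0,0,0],[0,0,0],[0,0,0],[0,0,0]], hand=[1,1,1,1,1])

```text
clock: 45.82
tcp_pos: [634.6, 31.2, 46.8]
orientation: [-3.141, -0.0, 1.511]
ft_force: [-0.2, -0.8, -4.8]
grip_width: 14.8
```

Request:
servo_tool(delta_pos=[[-6,0,0],[-12,0,0],[-18,0,0],[-24,0,0],[-30,0,0]], turn=[[0,0,0],[0,0,0],[0,0,0],[0,0,0],[0,0,0]], hand=[1,1,1,1,1])

```text
clock: 46.23
tcp_pos: [632.8, 0.5, 46.8]
orientation: [-3.141, -0.0, 1.511]
ft_force: [0.9, -0.4, -3.5]
grip_width: 14.5
```

Request:
servo_tool(delta_pos=[[0,0,0],[0,0,0],[0,0,0],[0,0,0],[0,0,0]], turn=[[0,0,0],[0,0,0],[0,0,0],[0,0,0],[0,0,0]], hand=[1,1,1,1,1])

```text
clock: 46.65
tcp_pos: [632.8, 1.1, 46.8]
orientation: [-3.141, -0.0, 1.511]
ft_force: [0.4, -0.2, -3.6]
grip_width: 14.8
```

Request:
servo_tool(delta_pos=[[-3,0,0],[-6,0,0],[-9,0,0],[-11,0,0],[-11,0,0]], turn=[[0,0,0],[0,0,0],[0,0,0],[0,0,0],[0,0,0]], hand=[1,1,1,1,1])

```text
clock: 47.07
tcp_pos: [632.1, -10.9, 46.8]
orientation: [-3.142, 0.0, 1.511]
ft_force: [-0.1, -0.4, -3.7]
grip_width: 14.6
```

Request:
servo_tool(delta_pos=[[0,0,0],[0,0,0],[0,0,0],[0,0,0],[0,0,0]], turn=[[0,0,0],[0,0,0],[0,0,0],[0,0,0],[0,0,0]], hand=[0.9,0.8,0.7,0.5,0.4])

```text
clock: 47.48
tcp_pos: [632.4, -10.7, 47.1]
orientation: [3.141, -0.0, 1.511]
ft_force: [0.4, 0.6, 0.3]
grip_width: 34.0
```

Request:
servo_tool(delta_pos=[[15,0,0],[30,0,0],[45,0,2],[60,0,5],[79,0,6]], turn=[[0,0,0],[0,0,0],[0,0,0],[0,0,0],[0,0,0]], hand=[0.4,0.4,0.4,0.4,0.4])

```text
clock: 47.9
tcp_pos: [637.1, 68.6, 40.8]
orientation: [3.141, 0.0, 1.51]
ft_force: [-0.7, -0.1, -1.0]
grip_width: 55.7
```

Request:
servo_tool(delta_pos=[[0,0,0],[0,0,0],[0,0,0],[0,0,0],[0,0,0]], turn=[[0,0,0],[0,0,0],[0,0,0],[0,0,0],[0,0,0]], hand=[0.4,0.4,0.4,0.4,0.4])

```text
clock: 48.32
tcp_pos: [637.1, 67.4, 40.9]
orientation: [3.141, 0.001, 1.509]
ft_force: [-0.2, -1.1, -0.4]
grip_width: 55.7
```

```bash
python3 - <<'E'
from h import *
s=st(); print(s['tcp_pos'],s['orientation'],s['ft_force'],s['grip_width'])
f=grab('wrist','w15.png'); ft=dict(f); ft['w2c']=np.linalg.inv(np.array(f['mount']))
print('end',proj(ft,[33,0,-14]),'eye',proj(ft,[18,0,-14]),'shoulder',proj(ft,[-18,0,-14]))
g=cv2.cvtColor(f['pixels'],cv2.COLOR_RGB2GRAY); a=g[130:330,200:440]; b=grab('top','t15.png')['pixels'][160:260,240:400,::-1]
o=np.zeros((600,800,3),np.uint8); o[:400,:480]=cv2.resize(f['pixels'][130:330,200:440,::-1],(480,400)); o[400:600,480:800]=cv2.resize(b,(320,200)); cv2.imwrite('pics/v15.png',o)
E
```

```text
[637.12832916  67.40065488  40.92351742] [3.14085034e+00 9.46496472e-04 1.50852067e+00] [-0.24428991 -1.06096736 -0.40006181] 55.73106152236747
end [323.10993402 229.86127935] eye [323.1134728  261.18065703] shoulder [323.12132316 330.65895452]
```

View pics/v15.png

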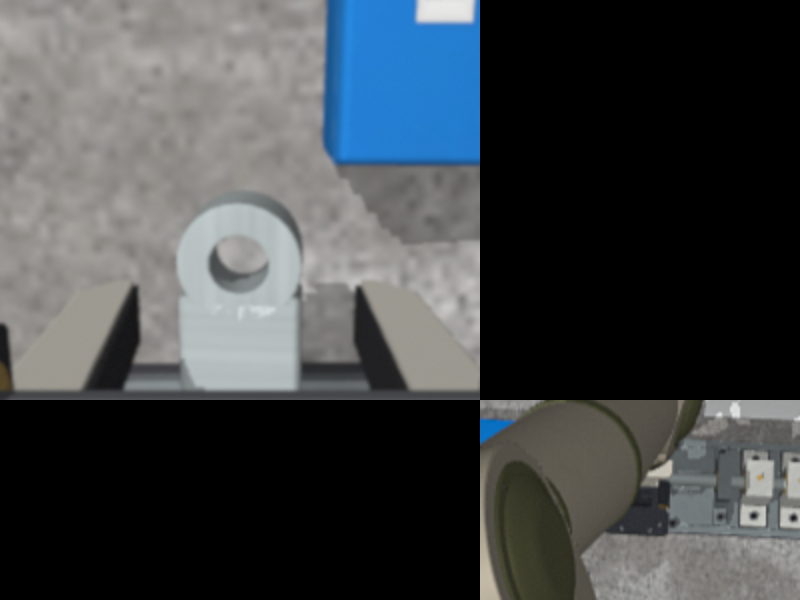

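Request:
servo_tool(delta_pos=[[0,0,0],[0,0,0],[0,0,0],[0,0,0],[0,0,0]], turn=[[0,0,0],[0,0,0],[0,0,0],[0,0,0],[0,0,0]], hand=[0.6,0.7,0.8,0.9,0.9], grip_force=35)

```text
clock: 48.83
tcp_pos: [637.0, 67.7, 40.9]
orientation: [3.141, 0.001, 1.509]
ft_force: [0.9, -0.5, 0.9]
grip_width: 29.9
```

Request:
servo_tool(delta_pos=[[0,0,-0.5],[0,0,-1],[0,0,-1.5],[0,0,-1.5],[0,0,-1.5]], turn=[[0,0,0],[0,0,0],[0,0,0],[0,0,0],[0,0,0]], hand=[0.9,0.9,0.9,0.9,0.9])

```text
clock: 49.25
tcp_pos: [636.8, 67.8, 42.2]
orientation: [3.142, 0.001, 1.509]
ft_force: [-1.0, -0.6, -2.9]
grip_width: 30.0
```

Request:
servo_tool(delta_pos=[[-4,0,0],[-8,0,0],[-12,0,0],[-16,0,0],[-20,0,0]], turn=[[0,0,0],[0,0,0],[0,0,0],[0,0,0],[0,0,0]], hand=[0.9,0.9,0.9,0.9,0.9])

```text
clock: 49.67
tcp_pos: [635.5, 47.1, 42.2]
orientation: [3.142, 0.001, 1.508]
ft_force: [0.2, -0.4, -3.6]
grip_width: 29.4
```

Request:
servo_tool(delta_pos=[[-4,0,0],[-8,0,0],[-12,0,0],[-16,0,0],[-20,0,0]], turn=[[0,0,0],[0,0,0],[0,0,0],[0,0,0],[0,0,0]], hand=[0.9,0.9,0.9,0.9,0.9])

```text
clock: 50.08
tcp_pos: [634.2, 26.7, 42.3]
orientation: [-3.142, 0.001, 1.508]
ft_force: [0.8, -0.6, -2.7]
grip_width: 29.6
```

Request:
servo_tool(delta_pos=[[-4,0,0],[-8,0,0],[-12,0,0],[-16,0,0],[-20,0,0]], turn=[[0,0,0],[0,0,0],[0,0,0],[0,0,0],[0,0,0]], hand=[0.9,0.9,0.9,0.9,0.9])

```text
clock: 50.5
tcp_pos: [632.9, 6.4, 42.3]
orientation: [-3.141, 0.001, 1.508]
ft_force: [0.7, 0.5, -4.1]
grip_width: 29.6
```

Request:
servo_tool(delta_pos=[[-3,0,0],[-6,0,0],[-8,0,0],[-10,0,0],[-12,0,0]], turn=[[0,0,0],[0,0,0],[0,0,0],[0,0,0],[0,0,0]], hand=[0.9,0.9,0.9,0.9,0.9])

```text
clock: 50.92
tcp_pos: [632.2, -5.7, 42.2]
orientation: [-3.141, 0.001, 1.508]
ft_force: [-0.4, -1.0, -4.1]
grip_width: 29.8
```

Request:
servo_tool(delta_pos=[[-1,0,0],[-2,0,0],[-3,0,0],[-3,0,0],[-3,0,0]], turn=[[0,0,0],[0,0,0],[0,0,0],[0,0,0],[0,0,0]], hand=[0.9,0.9,0.9,0.9,0.9])

```text
clock: 51.33
tcp_pos: [632.0, -7.7, 42.3]
orientation: [-3.141, -0.0, 1.509]
ft_force: [-0.1, 3.9, -2.3]
grip_width: 29.8
```

Request:
servo_tool(delta_pos=[[-1,0,0],[-1.5,0,0],[-2,0,0],[-2,0,0],[-2,0,0]], turn=[[0,0,0],[0,0,0],[0,0,0],[0,0,0],[0,0,0]], hand=[0.9,0.9,0.9,0.9,0.9])

```text
clock: 51.75
tcp_pos: [631.9, -7.8, 42.2]
orientation: [-3.141, -0.002, 1.511]
ft_force: [-0.1, 7.5, -1.9]
grip_width: 29.4
```

Request:
servo_tool(delta_pos=[[0,0,0],[0,0,0],[0,0,0],[0,0,0],[0,0,0]], turn=[[0,0,0],[0,0,0],[0,0,0],[0,0,0],[0,0,0]], hand=[0.8,0.6,0.5,0.4,0.4])

```text
clock: 52.17
tcp_pos: [632.1, -8.6, 42.5]
orientation: [-3.141, -0.002, 1.51]
ft_force: [0.4, -0.2, -0.6]
grip_width: 51.5
```

Request:
servo_tool(delta_pos=[[0,0,-20],[0,0,-50],[0,0,-85],[0,0,-120],[0,0,-130]], turn=[[0,0,0],[0,0,0],[0,0,0],[0,0,0],[0,0,0]], hand=[0.4,0.4,0.4,0.4,0.4])

```text
clock: 52.58
tcp_pos: [634.1, -9.9, 177.4]
orientation: [3.136, -0.002, 1.509]
ft_force: [1.2, -0.7, 0.8]
grip_width: 55.8
```

Request:
servo_tool(delta_pos=[[-15,0,0],[-30,0,0],[-45,0,0],[-53,0,0],[-53,0,0]], turn=[[0,0,0],[0,0,0],[0,0,0],[0,0,0],[0,0,0]], hand=[0.4,0.4,0.4,0.4,0.4])

```text
clock: 53.0
tcp_pos: [629.7, -66.7, 176.2]
orientation: [3.137, -0.0, 1.505]
ft_force: [-0.1, -0.1, -0.6]
grip_width: 56.1
```

Request:
servo_tool(delta_pos=[[0,0,0],[0,0,0],[0,0,0],[0,0,0],[0,0,0]], turn=[[0,0,0],[0,0,0],[0,0,0],[0,0,0],[0,0,0]], hand=[0.4,0.4,0.4,0.4,0.4])

```text
clock: 53.42
tcp_pos: [629.8, -66.0, 176.0]
orientation: [3.137, -0.001, 1.505]
ft_force: [-1.3, -0.7, 0.2]
grip_width: 56.1
```

```bash
python3 - <<'E'
from h import *
s=st(); print(s['tcp_pos'],s['orientation'],s['ft_force'],s['grip_width'])
f=grab('wrist','w16.png')
for n,y,z in (('eye',136,57),('eyebot',136,41),('bracket face top',100,72),('shoulder top',100,57),('end',151,57)): print(n,proj(f,[625.3+.06*y,-126.7+.998*y,z]).round(1))
p=proj(f,[633.5,9,57]).astype(int); print(p)
cv2.imwrite('pics/v16.png',cv2.resize(f['pixels'][max(0,p[1]-80):p[1]+110,p[0]-120:p[0]+120,::-1],(720,570),interpolation=cv2.INTER_CUBIC)); print(max(0,p[1]-80),p[0]-120)
E
```

```text
[629.76255597 -65.9708955  176.04091973] [ 3.13748463e+00 -5.24215295e-04  1.50542922e+00] [-1.2539779  -0.73315955  0.24892018] 56.05984138711743
eye [320.9 141.3]
eyebot [320.9 141.7]
bracket face top [321.2 188.3]
shoulder top [321.2 186.4]
end [320.7 121.6]
[320 141]
61 200
```

View pics/v16.png

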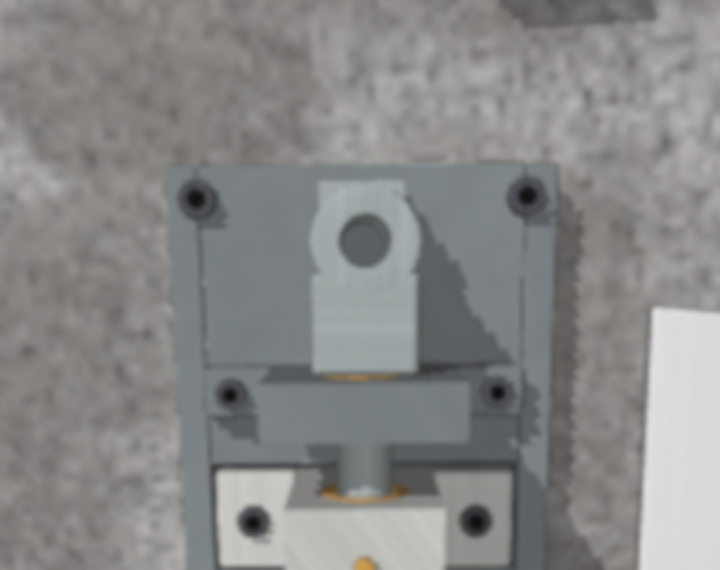

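Request:
servo_tool(delta_pos=[[-35,9,0],[-70,18,0],[-105,27,0],[-140,36,0],[-150,39,0]], turn=[[0,0,0],[0,0,0],[0,0,0],[0,0,0],[0,0,0]], hand=[0.4,0.4,0.4,0.4,0.4], grip_force=40)

```text
clock: 53.88
tcp_pos: [658.7, -224.9, 176.8]
orientation: [3.136, 0.003, 1.501]
ft_force: [-1.2, 0.4, 0.0]
grip_width: 56.0
```

Request:
servo_tool(delta_pos=[[0,0,20],[0,0,40],[0,0,60],[0,0,70],[0,0,75]], turn=[[0.004,0,0],[0.004,0,0],[0.004,0,0],[0.004,0,0],[0.004,0,0]], hand=[0.4,0.4,0.4,0.4,0.4])

```text
clock: 54.3
tcp_pos: [658.5, -224.3, 100.2]
orientation: [-3.141, 0.003, 1.501]
ft_force: [-0.0, -0.7, 0.7]
grip_width: 55.9
```

Request:
servo_tool(delta_pos=[[0,0,0],[0,0,0],[0,0,0],[0,0,0],[0,0,0]], turn=[[0,0,0],[0,0,0],[0,0,0],[0,0,0],[0,0,0]], hand=[0.4,0.4,0.4,0.4,0.4])

```text
clock: 54.72
tcp_pos: [658.9, -224.3, 101.1]
orientation: [3.141, 0.003, 1.501]
ft_force: [0.1, 0.4, 0.5]
grip_width: 55.9
```

Request:
servo_tool(delta_pos=[[2,0,5],[4,0,12],[4,0,22],[4,0,31],[4,0,36]], turn=[[0,0.003,0],[0,0.003,0],[0,0.003,0],[0,0.003,0],[0,0.003,0]], hand=[0.4,0.4,0.4,0.4,0.4])

```text
clock: 55.13
tcp_pos: [658.5, -220.0, 63.1]
orientation: [-3.14, -0.001, 1.501]
ft_force: [0.2, -0.1, -0.7]
grip_width: 55.3
```

Request:
servo_tool(delta_pos=[[0,0,0],[0,0,0],[0,0,0],[0,0,0],[0,0,0]], turn=[[0,0,0],[0,0,0],[0,0,0],[0,0,0],[0,0,0]], hand=[0.5,0.7,0.9,1,1])

```text
clock: 55.55
tcp_pos: [658.7, -220.1, 63.5]
orientation: [-3.141, -0.0, 1.501]
ft_force: [-0.0, -0.2, -0.3]
grip_width: 27.4
```

Request:
servo_tool(delta_pos=[[0,0,0],[0,0,0],[0,0,0],[0,0,0],[0,0,0]], turn=[[0,0,0],[0,0,0],[0,0,0],[0,0,0],[0,0,0]], hand=[1,1,1,1,1])

```text
clock: 55.97
tcp_pos: [659.0, -220.3, 63.8]
orientation: [3.142, -0.0, 1.501]
ft_force: [0.1, 0.7, 0.2]
grip_width: 21.1
```

Request:
servo_tool(delta_pos=[[0,0,-20],[0,0,-40],[0,0,-60],[0,0,-75],[0,0,-75]], turn=[[0,0,0],[0,0,0],[0,0,0],[0,0,0],[0,0,0]], hand=[1,1,1,1,1])

```text
clock: 56.38
tcp_pos: [660.1, -221.0, 141.7]
orientation: [3.138, 0.001, 1.501]
ft_force: [0.4, -0.5, -0.4]
grip_width: 21.4
```

Request:
servo_tool(delta_pos=[[22,-4,0],[44,-8,0],[66,-12,0],[88,-16,0],[107,-20,0]], turn=[[0,0,0],[0,0,0],[0,0,0],[0,0,0],[0,0,0]], hand=[1,1,1,1,1])

```text
clock: 56.8
tcp_pos: [646.8, -111.0, 140.3]
orientation: [3.14, -0.0, 1.502]
ft_force: [0.5, 0.9, -0.7]
grip_width: 21.3
```

Request:
servo_tool(delta_pos=[[22,-4,0],[44,-8,0],[66,-12,0],[88,-16,0],[105,-20,0]], turn=[[0,0,0],[0,0,0],[0,0,0],[0,0,0],[0,0,0]], hand=[1,1,1,1,1])

```text
clock: 57.22
tcp_pos: [633.2, -2.6, 139.0]
orientation: [3.141, -0.0, 1.503]
ft_force: [0.9, 0.1, -1.5]
grip_width: 21.1
```

Request:
servo_tool(delta_pos=[[0,0,0],[0,0,0],[0,0,0],[0,0,0],[0,0,0]], turn=[[0,0,0],[0,0,0],[0,0,0],[0,0,0],[0,0,0]], hand=[1,1,1,1,1])

```text
clock: 57.63
tcp_pos: [633.3, -4.2, 138.9]
orientation: [3.141, 0.0, 1.501]
ft_force: [0.3, -1.0, -0.8]
grip_width: 21.5
```

```bash
python3 - <<'E'
from h import *
s=st(); print(s['tcp_pos'],s['orientation'],s['ft_force'],s['grip_width'])
f=grab('wrist','w17.png'); ft=dict(f); ft['w2c']=np.linalg.inv(np.array(f['mount']))
print('eye px',proj(f,[633.5,9,57]).round(1)); 
for x in (-1,0,1,2): print(x,'knobtop',proj(ft,[x,0,-23.2]).round(1),'front knob top',proj(ft,[x+11,0,-23.2]).round(1),'flange front bottom',proj(ft,[x+13,0,7.8]).round(1),'tip',proj(ft,[x,0,47.8]).round(1))
cv2.imwrite('pics/v17.png',cv2.resize(f['pixels'][160:340,220:430,::-1],(700,600),interpolation=cv2.INTER_CUBIC))
E
```

```text
[633.25045817  -4.21283259 138.92506614] [3.14127334e+00 1.76685373e-04 1.50124358e+00] [ 0.33664131 -0.96393723 -0.78491311] 21.4619925260984
eye px [322.1 226.5]
-1 knobtop [323.1 307.3] front knob top [323.1 284.7] flange front bottom [323.1 259. ] tip [323. 259.]
0 knobtop [323.1 305.3] front knob top [323.1 282.6] flange front bottom [323.1 257.2] tip [323.  257.5]
1 knobtop [323.1 303.3] front knob top [323.1 280.5] flange front bottom [323.1 255.4] tip [323.  256.1]
2 knobtop [323.1 301.3] front knob top [323.1 278.4] flange front bottom [323.1 253.6] tip [323.  254.6]
```

View pics/v17.png

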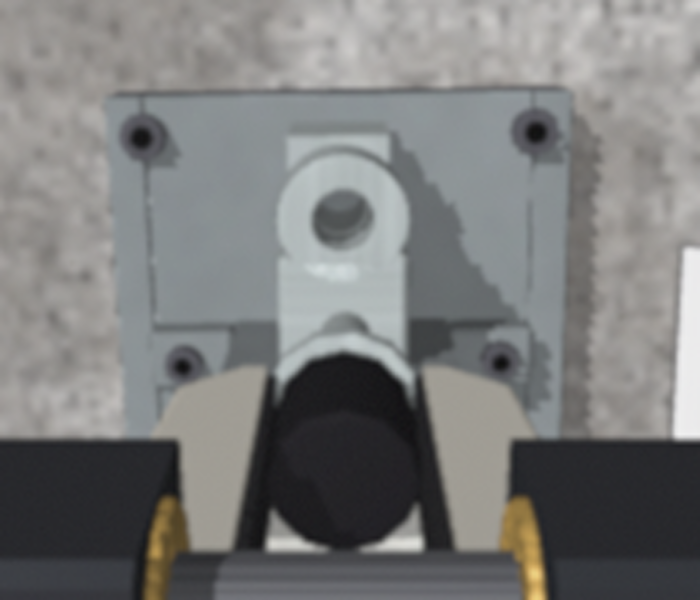

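Request:
servo_tool(delta_pos=[[5,-0.7,5],[10,-0.7,12],[13.5,-0.7,20],[13.5,-0.7,26],[13.5,-0.7,26]], turn=[[0,0,0],[0,0,0],[0,0,0],[0,0,0],[0,0,0]], hand=[1,1,1,1,1])

```text
clock: 58.1
tcp_pos: [632.6, 10.2, 111.1]
orientation: [-3.139, 0.0, 1.502]
ft_force: [-0.3, -0.0, -0.5]
grip_width: 21.2
```

Request:
servo_tool(delta_pos=[[0,0,0],[0,0,0],[0,0,0],[0,0,0],[0,0,0]], turn=[[0,0,0],[0,0,0],[0,0,0],[0,0,0],[0,0,0]], hand=[1,1,1,1,1])

```text
clock: 58.52
tcp_pos: [632.8, 10.1, 111.4]
orientation: [-3.14, 0.0, 1.502]
ft_force: [-0.1, 0.7, -1.4]
grip_width: 21.4
```

Adjust (x −0.6, y +0.5) and go down gently: tip from 63.6 to about 46 first.

Request:
servo_tool(delta_pos=[[-0.6,0.5,3],[-0.6,0.5,7],[-0.6,0.5,11],[-0.6,0.5,15],[-0.6,0.5,18]], turn=[[0,0,0],[0,0,0],[0,0,0],[0,0,0],[0,0,0]], hand=[1,1,1,1,1])

```text
clock: 58.93
tcp_pos: [633.0, 9.4, 92.7]
orientation: [-3.139, 0.0, 1.502]
ft_force: [0.6, -0.1, -0.1]
grip_width: 21.2
```

Request:
servo_tool(delta_pos=[[0,0,3],[0,0,6],[0,0,8],[0,0,10],[0,0,10]], turn=[[0,0,0],[0,0,0],[0,0,0],[0,0,0],[0,0,0]], hand=[1,1,1,1,1])

```text
clock: 59.35
tcp_pos: [632.8, 9.4, 82.3]
orientation: [-3.139, 0.0, 1.502]
ft_force: [0.6, 0.3, -0.7]
grip_width: 21.3
```

Tip is ~34.5, inside the boss hole, without force. Continue down.

Request:
servo_tool(delta_pos=[[0,0.3,4],[0,0.3,8],[0,0.3,12],[0,0.3,16],[0,0.3,17]], turn=[[0,0,0],[0,0,0],[0,0,0],[0,0,0],[0,0,0]], hand=[1,1,1,1,1])

```text
clock: 59.77
tcp_pos: [632.6, 9.5, 64.4]
orientation: [-3.138, 0.0, 1.502]
ft_force: [-0.4, 0.4, -0.7]
grip_width: 21.4
```

Request:
servo_tool(delta_pos=[[0,0,1],[0,0,2],[0,0,2],[0,0,2],[0,0,2]], turn=[[0,0,0],[0,0,0],[0,0,0],[0,0,0],[0,0,0]], hand=[1,1,1,1,1])

```text
clock: 60.18
tcp_pos: [632.8, 9.6, 63.2]
orientation: [-3.138, -0.0, 1.502]
ft_force: [-1.3, 0.9, 6.9]
grip_width: 21.3
```

Request:
servo_tool(delta_pos=[[0,0,0],[0,0,0],[0,0,0],[0,0,0],[0,0,0]], turn=[[0,0,0],[0,0,0],[0,0,0],[0,0,0],[0,0,0]], hand=[0.7,0.5,0.4,0.3,0.3])

```text
clock: 60.6
tcp_pos: [632.8, 9.6, 63.1]
orientation: [-3.138, -0.0, 1.502]
ft_force: [-0.1, -1.0, 0.7]
grip_width: 50.1
```

Request:
servo_tool(delta_pos=[[0,0,-15],[0,0,-40],[0,0,-70],[0,0,-100],[0,0,-130]], turn=[[0,0,0],[0,0,0],[0,0,0],[0,0,0],[0,0,0]], hand=[0.3,0.3,0.3,0.3,0.3])

```text
clock: 61.02
tcp_pos: [632.9, 9.4, 194.2]
orientation: [-3.138, 0.0, 1.502]
ft_force: [1.4, -0.3, -0.5]
grip_width: 65.4
```

Request:
servo_tool(delta_pos=[[-20,0,-10],[-45,0,-20],[-70,0,-30],[-95,0,-40],[-110,0,-50]], turn=[[0,0,0],[0,0,0],[0,0,0],[0,0,0],[0,0,0]], hand=[0.3,0.3,0.3,0.3,0.3])

```text
clock: 61.43
tcp_pos: [624.6, -104.1, 244.8]
orientation: [-3.137, 0.002, 1.499]
ft_force: [-0.4, 0.0, -0.3]
grip_width: 65.3
```

Request:
servo_tool(delta_pos=[[0,0,0],[0,0,0],[0,0,0],[0,0,0],[0,0,0]], turn=[[0,0,0],[0,0,0],[0,0,0],[0,0,0],[0,0,0]], hand=[0.3,0.3,0.3,0.3,0.3])

```text
clock: 61.85
tcp_pos: [624.6, -102.2, 243.9]
orientation: [-3.136, 0.001, 1.501]
ft_force: [-0.3, -0.8, -0.4]
grip_width: 64.8
```

```bash
python3 - <<'E'
from h import *
s=st(); print(s['tcp_pos'],s['clock'])
f=grab('wrist','w18.png'); print('knob pred',proj(f,[633.5,9.2,87]))
g=f['pixels'].max(2); m=(g<60).astype(np.uint8); p=proj(f,[633.5,9.2,87]).astype(int); a=m[p[1]-25:p[1]+25,p[0]-25:p[0]+25]; ys,xs=np.nonzero(a); c=(xs.mean()+p[0]-25,ys.mean()+p[1]-25); print(c,len(xs),ray(f,*c,80))
cv2.imwrite('pics/v18.png',cv2.resize(f['pixels'][20:300,190:450,::-1],(557,600),interpolation=cv2.INTER_CUBIC))
E
```

```text
[ 624.56450066 -102.21756564  243.87346547] 61.85
knob pred [325.28166172  98.85747164]
(np.float64(325.774678111588), np.float64(100.69742489270386)) 466 [633.9117102    8.55899024  80.        ]
```

View pics/v18.png

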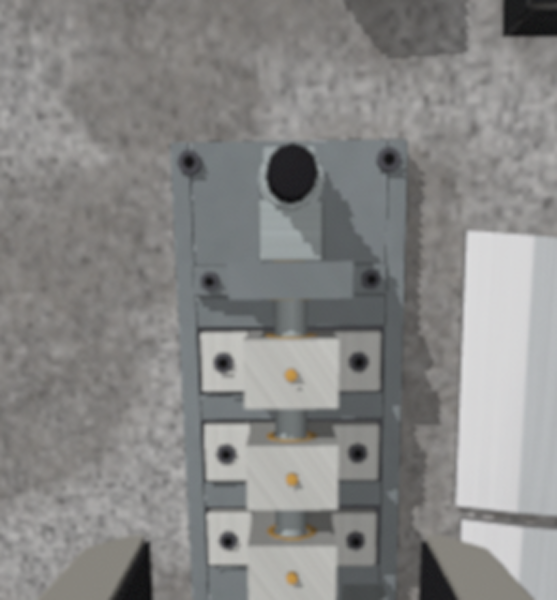

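```bash
python3 -c "
from bench import ticket; print(ticket.job_done())"
```

```text
the job is handed in; nothing more can be done
None
```

I completed all the steps and handed the job in at about 62 s of the allowed 210 s. The hand-in reports no verdict.

**What I did:** I parked the pin in the post and slid the three blocks out of the rail into pockets 0, 1 and 2. I then pushed the shaft through the bracket and all three blocks until the head met the bracket. Last, I put the pin down through the eye into the boss.

**Last checks:**
- **Blocks:** the final wrist picture shows all three blocks upright in their pockets, with the shaft running through their bores.
- **Shaft:** the head met firm contact at the bracket (about 7.5 N).
- **Pin:** the flange stopped on the head at the expected height (about 7 N, flange near 55.5 mm). The knob was within about 1 mm of the eye position.
- **Bystanders:** I did not measure them at the end. No move went low near any of them.

**Disagreements along the way:**
- The shaft had been knocked about 5 cm from its first position, so I measured it again before picking it up.
- A camera-based height fit suggested the held shaft was sagging, but a gentle touch on the bench showed it was level.
- While gripping the 16 mm bar the gripper read about 14.7 mm, which I could not explain. The grip held.

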